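# Tap a core plug square into a paper roll

## Task

Set the loose plastic core plug, skirt down, in the open core of the paper roll that has no plug yet. Then take the soft-face hammer and drive the plug home with the lower face of its head, a little at a time on alternate sides of the rim, so that it goes in square without cocking and its flange ends flat on the end of the core; the fingers only start the plug, the hammer does the rest. Lay the hammer back on its rest as it lay before, and leave the other things on the table alone.

Things in the scene. Friction and masses are not known exactly. Their poses are not given: they have to be found in the camera images.
- roll: the roll of brown kraft paper that still needs its plug: 130 mm across, wound paper 120 mm tall, standing upright on the table, heavy, it does not shift. Its board core (62 mm outside, 51 mm bore, open at the top) stands 4 mm proud of the paper. Origin at the centre of its underside, z up along the core.
- core_mouth (a point): centre of the open upper end of that roll's board core, 124 mm above the table; z points up along the core
- plug: the loose grey plastic core plug, standing skirt down on the table: a thick ring 27 mm tall with a 34 mm hole right through. The lower 22 mm is the skirt, 49 mm across, its lowest 4 mm tapered to 47 mm; the upper 5 mm is the flange, 60 mm across, whose flat top is the rim to tap. 35 g. Origin at the centre of the skirt's lower end, z up along its axis.
- plug_seat (a point): centre of the plug's flange underside, 22 mm above its origin; home when it lies on the core's end. Let go in the core, the plug hangs with about 7 mm of skirt inside; from there the springy board grips it: about 10 N on one side of the rim sinks that side, up to 20 N drives it square, and it stays as left.
- hammer: the soft-face hammer, about 0.36 kg: an upright cylindrical head 28 mm across, 90 mm tall, with flat nylon faces, and a wooden handle 24 mm wide, 30 mm high. Origin at the centre of the head's lower face, z up along the head; the handle lies level, its centre line 45 mm above the origin, along -x to x = -236 mm. Balance point about 35 mm from the head's axis.
- hammer_face (a point): centre of the lower face of the hammer's head, the face to strike with (the hammer's origin)
- hammer_rest: fixed wooden rest: a plank 75 mm wide, 12 mm thick, from x = -180 to +20 mm, on which the head stands (hammer origin 12 mm above the table, handle along -x), and a post 20 mm thick at x = -150 mm whose notch, 37 mm wide, carries the handle (notch floor 42 mm, cheeks 60 mm above the table). Origin on the table under the middle of the head.
- finished_roll: an equal paper roll whose plug is already home; it does not shift. Origin at the centre of its underside.
- tape_roll: a roll of brown packing tape lying flat, 100 mm across, 48 mm tall; leave it alone. Origin at the centre of its underside.
- knife: a shut grey utility knife, 145 x 24 x 16 mm, lying on the table; leave it alone. Origin at the centre of its underside, x along its length.
Not all that is in view belongs to the job. What is shaped like the roll but green or yellow is not meant. Of the things that look like the hammer_rest, the smaller one is meant.

How it is judged:
On the way, in this order (a step that is already met when the one before it is completed fails the run):
1. the plug is started: upright in the mouth of the core, part of its skirt inside, let go by the fingers (horizontal distance between plug_seat and core_mouth below 0.005 m and angle between plug's own z axis and vertical below 0.13 rad and z of plug_seat in the frame of core_mouth between 0.006 and 0.019 m and contact force between the fingers and plug below 0.2 N), for 0.2 s.
2. the hammer strikes the plug in the core (contact force between hammer and plug above 2 N and z of plug_seat in the frame of core_mouth below 0.012 m and horizontal distance between plug_seat and core_mouth below 0.005 m).
At the end, for the whole second after the job is handed in: The plug is home in the open core: flange underside within 1.5 mm of the core's end and 3 mm of its axis, tilted under 0.04 rad; the hammer is on its rest within 25 mm of where it lay, head upright within 0.15 rad, handle along the rest within 0.2 rad; both at rest (z of plug_seat in the frame of core_mouth between -0.003 and 0.0015 m and horizontal distance between plug_seat and core_mouth below 0.003 m and angle between plug's own z axis and vertical below 0.04 rad and linear speed of plug below 0.01 m/s and distance of hammer from where it was at the start of the episode below 0.025 m and angle between hammer's own z axis and vertical below 0.15 rad and angle between the x axis of hammer and the x axis of hammer_rest, either way round below 0.2 rad and linear speed of hammer below 0.02 m/s); the robot touches nothing.
It fails at once if the plug cocks while it is driven (leans more than 0.13 rad once over 8 mm of its skirt is in the core) (angle between plug's own z axis and vertical above 0.13 rad and z of plug_seat in the frame of core_mouth below 0.014 m and horizontal distance between plug_seat and core_mouth below 0.01 m and contact force between the fingers and plug below 0.2 N).
It fails at once if the fingers push the plug further in than a start (less than 7 mm of skirt left outside) (contact force between the fingers and plug above 1 N and z of plug_seat in the frame of core_mouth below 0.007 m and horizontal distance between plug_seat and core_mouth below 0.01 m).
It fails at once if the plug is pushed by the side of the hammer's head or its handle instead of its lower face (contact force between hammer and plug above 3 N and (angle between the z axis of hammer and the z axis of plug, either way round above 0.5 rad or distance between hammer_face and plug_seat above 0.05 m)).
It fails at once if the tape roll or the knife is disturbed (distance of any of tape_roll, knife from where it was at the start of the episode above 0.03 m).
It also fails if it takes over 72 s, if anything falls off the work surface, if the arm or the gripper's body presses on something with over 40 N, if the wrist force passes 120 N, or if a joint passes its speed limit or range.

## Robot

A 6-joint arm with a two-finger parallel gripper is mounted at the origin on the work surface. World frame = base frame: x ahead of the robot, y to its left, z up, the work surface at z = 0. Lengths are in m, angles in rad, forces in N, time in s.
With the tool pointing down it reaches from about 0.375 to 0.975 m from the base axis. Payload 3.8 kg.
Tool frame: the origin (TCP) lies between the finger pads; the fingertips stand 17 mm ahead of it and the grasp point (between the pads) lies 2 mm behind it; y points along the fingers, z is the direction in which the jaws open and shut, and the axes are right-handed (so a half turn about y gives the same grasp; the last joint's range is limited). The gripper opens to 85 mm and grips with 20 to 120 N. Pads are 22 mm wide; open, the fingers measure 114 mm over their backs; the gripper's body (76 mm by 85 mm) begins 54 mm behind the grasp point. The pads swing forward as they close: fully open they stand 13 mm farther back than shut.
Start: joints at [1.175, 0.264, 1.604, -0, 1.274, -0.037], TCP at [0.237, 0.632, 0.248] pointing down, gripper open.
Joint ranges: [-2.63, 2.63], [-0.94, 2.18], [0.31, 2.57], [-1.31, 4.45], [0, 2.66], [-2.55, 2.55]. Speed limits (rad/s): [2.57, 2.57, 3.14, 3.14, 3.14, 3.14].

## Interface

Orientations are given as a rotation vector (axis times angle).
In Python, from workcell import bot, eyes, nets gives the robot as it stands. The module is installed in compiled form; this text tells all that it offers.
- The arm moves only by the tool jog_arm, never from a script. Its arguments are lists of equal length, an entry for each row: "turn": the turn, a rotation vector about the tool's x, y, z in rad, a list of three; "slide": the shift along the tool's x, y, z in mm, a list of three; "grip": the opening in per cent of the stroke, from 0 (shut) to 100 (fully open). A call has 1 to 5 rows; each row shifts and turns the commanded pose from where the row before left it, along the tool's axes as they then stand; what a row does not reach is not made up. A row lasts 1/10 s, in which the tool goes at most 50 mm and 8.59 degrees, less where a joint would pass 70% of its speed; a pose out of reach is approached as far as the arm can. A call with a gripper value outside its range is refused whole. The fingers move at their own pace and stop on an object; "newtons" is the grip in N (left out, the last holds). Time passes only in rows, so rows that do not move let the fingers close. It gives the time, the measured TCP pose, the force and the opening at its end, in the units of the state.
- bot.read_state(): the state, without advancing time (a new reading comes with each control period).
- eyes.read_camera(name): name is "scene" or "side" or "wrist"; returns a dict with "img" (384x512x3 uint8, red, green, blue), "depth" (384x512 float32, m along the optical axis (not along the pixel's ray), 0 where there is no reading), "intrinsics" (3x3 intrinsics, pixels), "position" and "rotation" of the camera in the world. Camera axes: x right, y down, z forward; pixel columns grow to the right and rows downward; lengths in m; the calibration is good to about 2 mm. A picture is of the moment at which its call begins.
- bot.finish_job(): hands the job in, once; it reports no verdict.
Trained networks look in a picture, given as the dict that the camera call returned (one of the last four; its "shot" number tells which), for a name from the list of things; names that differ only in an ending like _2 or _b are one class to them, and where a whole thing is asked for, a point or a joint stands for the part that bears it (a point fixed in the world has none). Each returns a list of dicts, best first, with "conf" (0 to 1); they miss things now and then, are a little off and sometimes report something else, mostly with a low value. They report only what shows in the picture. A call takes as long as a camera call. They do not tell look-alikes from the thing itself.
- nets.search_frame(thing, picture): "xyz" ([x, y, z] in m, in the coordinates of the camera as it stood for that picture, good to about 4 mm: the middle of the surface that is visible of it).
The state is a dict: "time": time; "q": joint angles; "joint_vel": joint speeds; "joint_torque": joint torques, N m; "tool_pos": TCP position; "tcp_rot": TCP orientation; "wrist_force": force on the tool from outside, world axes, zero at the start; "torque": the same for the moment, N m; "width": opening from 0.0 (shut) to 1.0 (fully open).
Only numpy, scipy, OpenCV 4.12 (cv2) and the standard library are available. Lean on these libraries where they do the work, as an engineer would, in place of code of your own. Each camera call takes 0.05 s, during which the arm holds its last target.

## Working session

There is one attempt and no reset: what is moved stays moved. The work goes in short steps, Python scripts to look and compute and a tool call to move; the robot and the scene stay as the last step left them, time stands still between calls to the robot, and variables do not carry over. Pictures are saved under pics/ and viewed, and the job is handed in when it is done.

Besides the shell and the picture viewer there is one more tool, called as a command line: name --argument value ..., lists and objects as JSON in quotes. jog_arm: Moves the arm, as the interface text tells. Its arguments: {"type":"object","properties":{"turn":{"type":"array"},"slide":{"type":"array"},"grip":{"type":"array"},"newtons":{"type":"number"}},"required":["turn","slide","grip"]}

```bash
mkdir -p pics
cat > h.py <<'E'
import numpy as np,cv2
from workcell import bot,eyes,nets
from scipy.spatial.transform import Rotation as R
def shot(cam,name):
    p=eyes.read_camera(cam); cv2.imwrite(f'pics/{name}.png',p['img'][:,:,::-1]); return p
def rotm(r):
    r=np.array(r); return r if r.shape==(3,3) else R.from_rotvec(r).as_matrix()
def w(p,xyz): return rotm(p['rotation'])@np.array(xyz)+np.array(p['position'])
def cloud(p):
    d=p['depth'];K=p['intrinsics'];v,u=np.mgrid[:d.shape[0],:d.shape[1]]
    c=np.stack([(u-K[0,2])*d/K[0,0],(v-K[1,2])*d/K[1,1],d],-1)
    P=c@rotm(p['rotation']).T+np.array(p['position']); P[d==0]=np.nan; return P
def px(p,X):
    c=rotm(p['rotation']).T@(np.array(X)-np.array(p['position'])); K=p['intrinsics']; return (K[0,0]*c[0]/c[2]+K[0,2],K[1,1]*c[1]/c[2]+K[1,2])
E
python3 - <<'E'
from h import *
np.set_printoptions(precision=4,suppress=True)
s=bot.read_state();print(s)
for cam in['scene','side','wrist']:
    p=shot(cam,cam+'0');print(cam,p['position'])
    np.savez(f'{cam}0.npz',P=cloud(p),img=p['img'])
    for t in['roll','plug','hammer','hammer_rest','finished_roll','tape_roll','knife']:
        for r in nets.search_frame(t,p):
            print(t,round(r['conf'],2),w(p,r['xyz']),np.round(px(p,w(p,r['xyz']))))
E
```

```text
{'time': 0.0, 'q': array([ 1.1751,  0.2648,  1.6054, -0.    ,  1.2737, -0.0369]), 'joint_vel': array([-0.0007,  0.001 ,  0.0015, -0.0004, -0.0017,  0.    ]), 'joint_torque': array([  0.0014, -51.5112, -36.7314,   0.0001,   0.0128,  -0.    ]), 'tool_pos': array([0.2368, 0.6314, 0.2469]), 'tcp_rot': array([-1.5546,  0.282 , -0.2813]), 'wrist_force': array([ 0.7817,  0.1931, -0.5408]), 'torque': array([-0.001 , -0.0691, -0.0115]), 'width': 0.9956066448449715}
scene [ 1.4073 -0.3243  0.6718]
roll 0.81 [0.7084 0.0752 0.094 ] [306. 226.]
roll 0.75 [ 0.5053 -0.0099  0.0919] [246. 195.]
roll 0.68 [0.775  0.2784 0.0958] [390. 221.]
plug 0.58 [0.4607 0.2479 0.0263] [317. 190.]
hammer 0.65 [ 0.47   -0.2719  0.0707] [153. 215.]
hammer 0.57 [0.4604 0.2477 0.0271] [317. 189.]
hammer 0.51 [0.7108 0.0764 0.093 ] [307. 227.]
hammer_rest 0.83 [ 0.3971 -0.2844  0.0096] [148. 220.]
hammer_rest 0.56 [0.2403 0.2483 0.0174] [288. 164.]
finished_roll 0.61 [ 0.7035 -0.1449  0.1026] [221. 244.]
tape_roll 0.93 [ 0.6212 -0.3962  0.0354] [112. 271.]
tape_roll 0.64 [0.4598 0.2486 0.0275] [317. 189.]
knife 0.39 [0.5268 0.3914 0.0148] [366. 193.]
side [0.309  0.6859 0.9614]
roll 0.86 [0.7231 0.326  0.12  ] [144. 265.]
roll 0.67 [0.4497 0.0414 0.1189] [297. 207.]
roll 0.64 [0.6562 0.1288 0.117 ] [208. 210.]
plug 0.8 [0.4657 0.2418 0.0298] [262. 289.]
hammer 0.89 [ 0.3752 -0.2635  0.0652] [350. 151.]
hammer_rest 0.92 [0.2588 0.251  0.0199] [344. 324.]
hammer_rest 0.58 [ 0.3792 -0.2508  0.0071] [344. 167.]
hammer_rest 0.35 [0.4611 0.2447 0.0261] [264. 291.]
finished_roll 0.89 [ 0.6515 -0.0969  0.1113] [244. 153.]
tape_roll 0.65 [ 0.595  -0.3778  0.0345] [292. 118.]
tape_roll 0.21 [0.5586 0.3921 0.0182] [201. 334.]
knife 0.75 [0.5606 0.3898 0.0159] [201. 333.]
wrist [0.1707 0.6573 0.3747]
plug 0.5 [0.4426 0.2627 0.0036] [ 74. 379.]
hammer_rest 0.65 [0.2576 0.2963 0.0171] [ 19. 273.]
```

View pics/scene0.png

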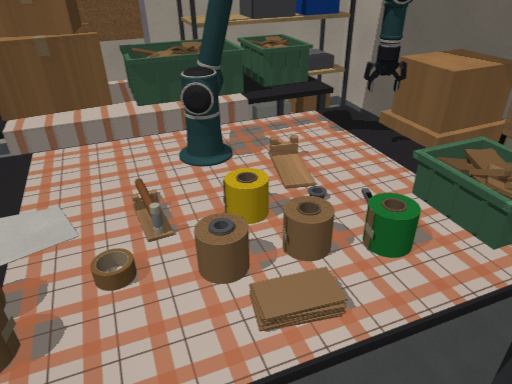

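View pics/side0.png

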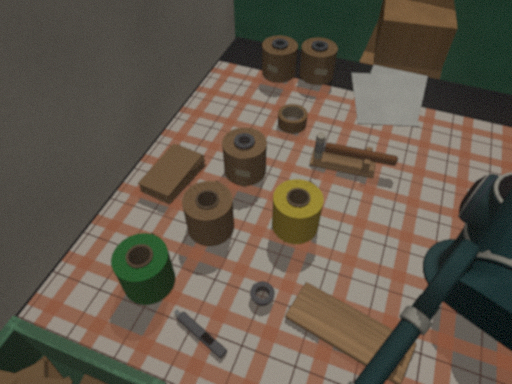

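View pics/wrist0.png

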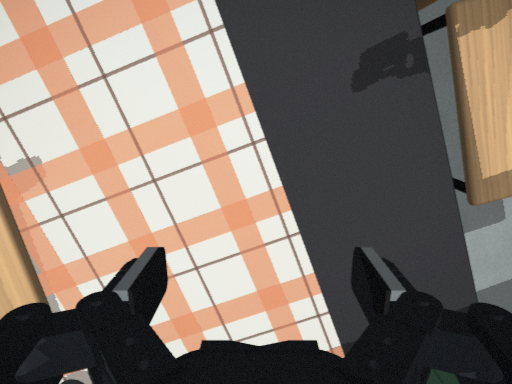

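The scene shows the open brown roll at scene px (308,226) and side px (208,210). The loose plug is at side px (262,292), and the hammer on the smaller rest at side px (340,152). The green and yellow rolls and the larger rest are decoys. Next I'll fit positions from depth.

Run:
```python
from h import *
from scipy.optimize import least_squares
np.set_printoptions(precision=4,suppress=True)
for cam in['scene','side']:
    f=np.load(f'{cam}0.npz');P=f['P'];P=P.reshape(-1,3)
    def near(c,r,z0,z1): return P[(np.hypot(P[:,0]-c[0],P[:,1]-c[1])<r)&(P[:,2]>z0)&(P[:,2]<z1)]
    T=P[(np.abs(P[:,2])<.02)&(np.abs(P[:,0]-.6)<.3)&(np.abs(P[:,1])<.4)];print(cam,'table z',np.median(T[:,2]))
    def disk(Q,rmax):
        # fit circle of known radius to hull of points
        h=cv2.convexHull((Q[:,:2]*1000).astype(np.float32))[:,0]/1000
        s=least_squares(lambda c:np.hypot(*(h-c).T)-rmax,h.mean(0),loss='soft_l1',f_scale=.001);return s.x,len(Q),np.sqrt(np.mean(s.fun**2))
    Q=near((.655,.12),.09,.114,.130);print('roll',disk(Q,.065),np.median(Q[:,2]))
    Q=near((.465,.245),.045,.022,.034);print('plug',disk(Q,.030),np.median(Q[:,2]))
    Q=near((.655,-.1),.09,.114,.124);print('fin',disk(Q,.065))
    Q=near((.46,-.26),.1,.092,.112);print('head',disk(Q,.014) if len(Q)>5 else len(Q),Q.mean(0) if len(Q) else 0)
    Q=near((.35,-.26),.2,.064,.085);
    m=Q.mean(0);u,s,v=np.linalg.svd(Q[:,:2]-m[:2],full_matrices=False);print('handle',m,v[0],s,((Q[:,:2]-m[:2])@v[0]).min(),((Q[:,:2]-m[:2])@v[0]).max())
    Q=near((.42,-.26),.15,.007,.018);print('plank',len(Q),cv2.minAreaRect(Q[:,:2].astype(np.float32)))
```

```text
scene table z 9.638064865014062e-05
roll (array([0.6723, 0.0981]), 1032, np.float64(0.001236732016004979)) 0.11961317014611367
plug (array([0.4652, 0.2448]), 121, np.float64(0.0018968790039635354)) 0.02631977473488134
fin (array([ 0.665 , -0.1321]), 1046, np.float64(0.0036951402239524637))
head (array([ 0.4704, -0.2641]), 76, np.float64(0.0011341766739371424)) [ 0.4739 -0.2648  0.0995]
handle [ 0.3668 -0.2763  0.0712] [0.9962 0.0869] [1.3031 0.12  ] -0.13024792915542757 0.11887120094729658
plank 561 ((0.3971678614616394, -0.27175086736679077), (0.1909472644329071, 0.07478635758161545), 5.363918304443359)
side table z 0.0008822256312739363
roll (array([0.6712, 0.101 ]), 1443, np.float64(0.0010810422935212925)) 0.1203542784819589
plug (array([0.4632, 0.2476]), 322, np.float64(0.0006539846957632298)) 0.027103548531627886
fin (array([ 0.6632, -0.1291]), 856, np.float64(0.0021318573928910053))
head (array([ 0.4674, -0.2602]), 66, np.float64(0.0009470678270090711)) [ 0.4673 -0.2588  0.1005]
handle [ 0.3552 -0.2683  0.0706] [-0.9946 -0.104 ] [1.5802 0.1485] -0.12668008312578338 0.12015729770119703
plank 815 ((0.39171138405799866, -0.3120703399181366), (0.19970737397670746, 0.1663374900817871), 4.181487083435059)
```

Run:
```python
import numpy as np,cv2
f=cv2.imread('pics/side0.png');cv2.imwrite('pics/s_c.png',cv2.resize(f[120:320,160:420],None,fx=3,fy=3,interpolation=2))
f=cv2.imread('pics/scene0.png');cv2.imwrite('pics/c_c.png',cv2.resize(f[160:290,80:340],None,fx=3,fy=3,interpolation=2))
```

```text
(no output)
```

View pics/s_c.png

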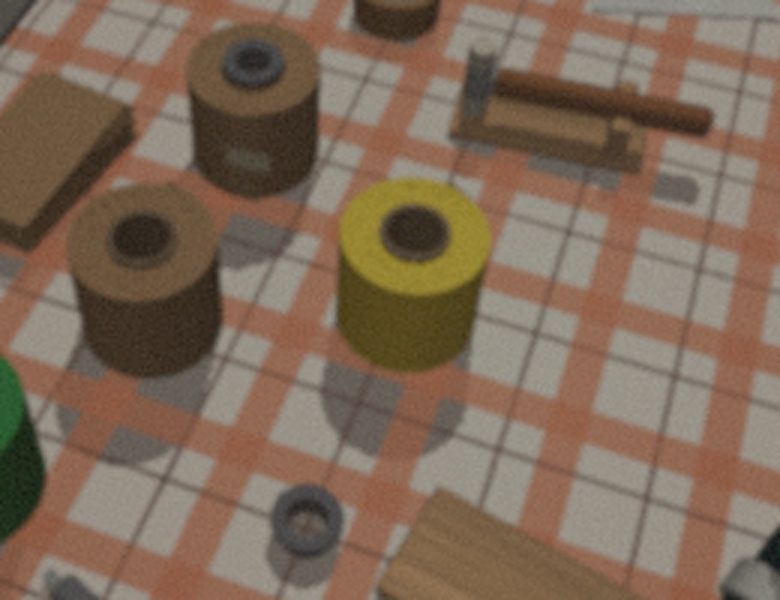

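View pics/c_c.png

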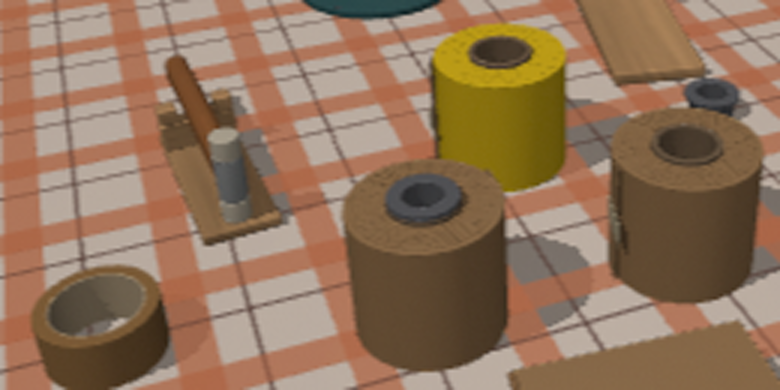

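```bash
cat >> h.py <<'E'
def plan(target, zdir=None, s=None):
    """print slide (mm, tool axes) and turn to get to target with y down and jaw dir zdir"""
    s=s or bot.read_state(); A=R.from_rotvec(s['tcp_rot']); M=A.as_matrix()
    d=M.T@(np.array(target)-s['tool_pos'])*1000
    print('pos',s['tool_pos'],'slide mm',np.round(d,1),'t',round(s['time'],2),'F',s['wrist_force'],'w',s['width'])
    if zdir is None: z=M[:,2].copy()
    else: z=np.array([*zdir,0.])
    z[2]=0; z/=np.linalg.norm(z)
    y=np.array([0,0,-1.]);x=np.cross(y,z);G=np.stack([x,y,z],1)
    if zdir is not None and M[:,2]@z<0: G[:,0]*=-1;G[:,2]*=-1
    print('turn',(A.inv()*R.from_matrix(G)).as_rotvec().round(4),'jaw',M[:,2].round(4),'x',M[:,0].round(4),'q',s['q'].round(3))
E
python3 - <<'E'
from h import *
np.set_printoptions(precision=4,suppress=True)
plan([.464,.246,.25],(-.095,.995))
s=bot.read_state();M=R.from_rotvec(s['tcp_rot']).as_matrix()
P=np.load('wrist0.npz')['P'];T=(P-s['tool_pos'])@M*1000
for v in range(245,384,10):print(v,[T[v,u].round(0).tolist() for u in(120,150,160,355,365,390)])
E
```

```text
pos [0.237  0.632  0.2483] slide mm [ 348.1   -1.7 -281.7] t 1.2 F [1.3271 0.3543 1.1878] w 1.0002916187624369
turn [ 0.     -0.4539 -0.    ] jaw [ 0.3511  0.9363 -0.    ] x [ 0.9363 -0.3511 -0.    ] q [ 1.175  0.264  1.604  0.     1.274 -0.037]
245 [[104.0, 246.0, -180.0], [105.0, 247.0, -141.0], [105.0, 247.0, -128.0], [105.0, 247.0, 126.0], [105.0, 247.0, 139.0], [106.0, 249.0, 173.0]]
255 [[119.0, 247.0, -182.0], [-11.0, -8.0, -45.0], [-8.0, -3.0, -42.0], [-7.0, -0.0, 43.0], [-11.0, -9.0, 44.0], [120.0, 248.0, 174.0]]
265 [[135.0, 248.0, -184.0], [-10.0, -15.0, -43.0], [-4.0, -5.0, -42.0], [-3.0, -2.0, 43.0], [-9.0, -13.0, 43.0], [-7.0, -11.0, 55.0]]
275 [[-7.0, -18.0, -54.0], [-7.0, -17.0, -42.0], [0.0, -6.0, -42.0], [2.0, -3.0, 43.0], [-6.0, -15.0, 43.0], [-11.0, -25.0, 48.0]]
285 [[-11.0, -31.0, -47.0], [-3.0, -18.0, -42.0], [4.0, -7.0, -42.0], [6.0, -4.0, 43.0], [-2.0, -17.0, 43.0], [-11.0, -32.0, 46.0]]
295 [[-9.0, -34.0, -46.0], [1.0, -19.0, -42.0], [8.0, -8.0, -42.0], [10.0, -5.0, 43.0], [3.0, -17.0, 43.0], [-9.0, -35.0, 45.0]]
305 [[-11.0, -43.0, -42.0], [4.0, -21.0, -42.
[... 376 characters left out ...]
35 [[-18.0, -64.0, -33.0], [-17.0, -62.0, -26.0], [245.0, 247.0, -140.0], [245.0, 247.0, 138.0], [-18.0, -64.0, 26.0], [-17.0, -63.0, 32.0]]
345 [[-17.0, -67.0, -32.0], [-18.0, -67.0, -25.0], [-17.0, -66.0, -22.0], [-16.0, -65.0, 23.0], [-17.0, -66.0, 25.0], [-16.0, -65.0, 32.0]]
355 [[-18.0, -70.0, -30.0], [-18.0, -70.0, -24.0], [-17.0, -69.0, -22.0], [-17.0, -69.0, 22.0], [-17.0, -69.0, 24.0], [-17.0, -69.0, 30.0]]
365 [[-17.0, -72.0, -30.0], [-17.0, -72.0, -23.0], [-18.0, -72.0, -21.0], [-17.0, -71.0, 21.0], [-18.0, -72.0, 23.0], [-18.0, -73.0, 28.0]]
375 [[-17.0, -75.0, -28.0], [-17.0, -75.0, -22.0], [-16.0, -74.0, -20.0], [-16.0, -73.0, 21.0], [-18.0, -75.0, 22.0], [-17.0, -74.0, 28.0]]
```

jog_arm --turn '[[0,-0.114,0],[0,-0.114,0],[0,-0.113,0],[0,-0.113,0],[0,0,0]]' --slide '[[0,0,-40],[0,0,-40],[0,0,-40],[0,0,-40],[0,0,-40]]' --grip '[100,100,100,100,100]'

```text
time: 1.7
tool_pos: [0.2105, 0.4348, 0.2483]
tcp_rot: [-1.569, -0.078, 0.078]
wrist_force: [1.8, -0.4, 0.0]
width: 1.0
```

Run:
```python
from h import *
np.set_printoptions(precision=4,suppress=True)
plan([.379,.237,.25],(-.095,.995))
```

```text
pos [0.2105 0.4348 0.2483] slide mm [ 148.1   -1.8 -213.5] t 1.7 F [ 1.7685 -0.417   0.0201] w 0.999636047495815
turn [-0.0001  0.0037  0.0001] jaw [-0.0987  0.9951  0.0001] x [0.9951 0.0987 0.0001] q [ 1.068 -0.105  2.001 -0.     1.246 -0.601]
```

jog_arm --turn '[[0,0,0],[0,0,0],[0,0,0],[0,0,0],[0,0,0]]' --slide '[[29.6,0,-42.7],[29.6,0,-42.7],[29.6,0,-42.7],[29.6,0,-42.7],[29.6,0,-42.7]]' --grip '[100,100,100,100,100]'

```text
time: 2.2
tool_pos: [0.3734, 0.2437, 0.2488]
tcp_rot: [-1.569, -0.076, 0.074]
wrist_force: [1.3, 0.6, 0.0]
width: 1.0
```

```bash
cat >> h.py <<'E'
from scipy.optimize import least_squares
def disk(Q,r):
    h=cv2.convexHull((Q[:,:2]*1000).astype(np.float32))[:,0]/1000
    s=least_squares(lambda c:np.hypot(*(h-c).T)-r,h.mean(0),loss='soft_l1',f_scale=.001);return s.x,len(Q),np.sqrt(np.mean(s.fun**2))
E
python3 - <<'E'
from h import *
np.set_printoptions(precision=4,suppress=True)
plan([.464,.246,.0245],(-.095,.995))
p=shot('wrist','w1');P=cloud(p).reshape(-1,3)
m=(np.hypot(P[:,0]-.464,P[:,1]-.246)<.045)&(P[:,2]>.021)&(P[:,2]<.034)
Q=P[m];print(disk(Q,.03),np.median(Q[:,2]))
plan([*disk(Q,.03)[0],.0245],(-.095,.995))
E
```

```text
pos [0.3734 0.2437 0.2488] slide mm [ 90.1 224.5  -6.5] t 2.2 F [1.3257 0.6483 0.0102] w 1.0000482681164247
turn [-0.0007  0.0004  0.0015] jaw [-0.0954  0.9954  0.0007] x [0.9954 0.0954 0.0015] q [ 0.522 -0.184  2.068  0.     1.256 -1.144]
(array([0.4639, 0.2469]), 1307, np.float64(0.0002135151391311016)) 0.02770050501603888
pos [0.3781 0.238  0.2489] slide mm [ 85.2 224.8   2.2] t 2.25 F [ 4.4233 -3.5851 -0.9337] w 0.9992179423820019
turn [ 0.0049 -0.0045  0.0049] jaw [-0.0905  0.9959 -0.0049] x [0.9959 0.0906 0.0049] q [ 0.511 -0.182  2.066 -0.007  1.255 -1.148]
```

View pics/w1.png

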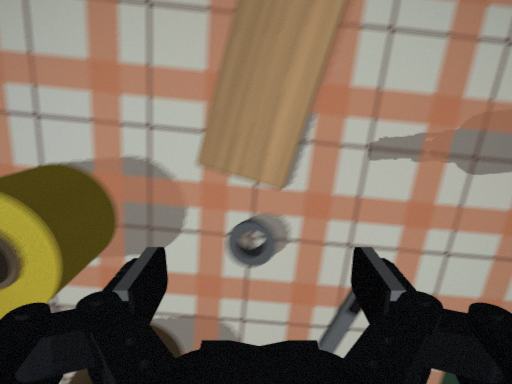

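jog_arm --turn '[[0.005,-0.0045,0.005],[0,0,0],[0,0,0],[0,0,0],[0,0,0]]' --slide '[[40,20,1],[40,30,1],[5,40,0],[0,45,0],[0,45,0]]' --grip '[100,100,100,100,100]'

```text
time: 2.75
tool_pos: [0.4568, 0.2565, 0.067]
tcp_rot: [-1.564, -0.075, 0.081]
wrist_force: [-0.1, -0.1, -1.0]
width: 1.002
```

jog_arm --turn '[[0,0,0],[0,0,0]]' --slide '[[0,0,0],[0,0,0]]' --grip '[100,100]'

```text
time: 2.95
tool_pos: [0.4553, 0.2562, 0.0679]
tcp_rot: [-1.566, -0.073, 0.084]
wrist_force: [-0.3, 0.4, 0.0]
width: 1.0
```

Run:
```python
from h import *
np.set_printoptions(precision=4,suppress=True)
plan([.4639,.2467,.0245],(-.095,.995))
```

```text
pos [0.4553 0.2562 0.0679] slide mm [  7.9  43.3 -10.5] t 2.95 F [-0.2588  0.4098  0.0208] w 0.999531064959454
turn [-0.0042  0.0047 -0.0072] jaw [-0.0997  0.995   0.0042] x [ 0.995   0.0997 -0.0072] q [ 0.461  0.167  2.086  0.008  0.894 -1.215]
```

jog_arm --turn '[[-0.0042,0.0047,-0.0072],[0,0,0],[0,0,0],[0,0,0],[0,0,0]]' --slide '[[4,4,-5],[4,0,-5.5],[0,0,0],[0,0,0],[0,0,0]]' --grip '[100,100,100,100,100]'

```text
time: 3.45
tool_pos: [0.4654, 0.2468, 0.0649]
tcp_rot: [-1.568, -0.077, 0.072]
wrist_force: [-0.3, -0.5, 0.2]
width: 0.997
```

Run:
```python
from h import *
np.set_printoptions(precision=4,suppress=True)
plan([.4639,.2467,.0245],(-.095,.995))
shot('wrist','w2')
```

```text
pos [0.4654 0.2468 0.0649] slide mm [-1.7 40.4  0. ] t 3.45 F [-0.3312 -0.4683  0.1768] w 0.9969307535679078
turn [-0.0014 -0.0005  0.0036] jaw [-0.0946  0.9955  0.0014] x [0.9955 0.0946 0.0036] q [ 0.44   0.173  2.085  0.     0.879 -1.225]
```

View pics/w2.png

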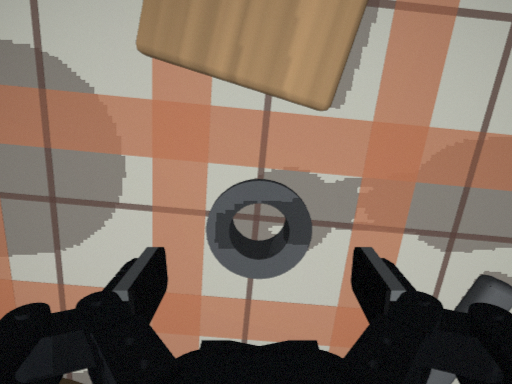

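The plug is centred between the fingers at px (260,228). Descending.

jog_arm --turn '[[0,0,0.0036],[0,0,0],[0,0,0]]' --slide '[[-1.5,20,0],[0,20,0],[0,0,0]]' --grip '[100,100,100]' --newtons 30

```text
time: 3.8
tool_pos: [0.4609, 0.2454, 0.0216]
tcp_rot: [-1.571, -0.069, 0.08]
wrist_force: [-0.9, -0.8, -0.7]
width: 0.999
```

jog_arm --turn '[[0,0,0],[0,0,0],[0,0,0],[0,0,0],[0,0,0]]' --slide '[[0,0,0],[0,0,0],[0,0,0],[0,0,0],[0,0,0]]' --grip '[50,50,50,50,50]'

```text
time: 4.3
tool_pos: [0.4644, 0.2471, 0.0253]
tcp_rot: [-1.568, -0.075, 0.074]
wrist_force: [-1.6, 0.5, 6.0]
width: 0.686
```

Run:
```python
from h import *
np.set_printoptions(precision=4,suppress=True)
plan([.4639,.2467,.0245],(-.095,.995))
shot('wrist','w3')
```

```text
pos [0.4644 0.2471 0.0253] slide mm [-0.5  0.8 -0.3] t 4.3 F [-1.6101  0.5401  5.9991] w 0.685925040630244
turn [-0.0017 -0.0002  0.0005] jaw [-0.0948  0.9955  0.0017] x [0.9955 0.0948 0.0005] q [ 0.441  0.233  2.105  0.002  0.803 -1.226]
```

View pics/w3.png

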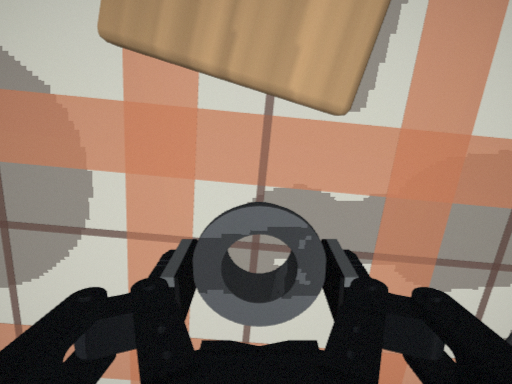

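The plug is held (opening 0.686). Lifting.

jog_arm --turn '[[0,0,0],[0,0,0],[0,0,0],[0,0,0],[0,0,0]]' --slide '[[0,-30,0],[0,-45,0],[0,-45,0],[0,-45,0],[0,-45,0]]' --grip '[50,50,50,50,50]'

```text
time: 4.85
tool_pos: [0.4635, 0.2462, 0.236]
tcp_rot: [-1.569, -0.074, 0.075]
wrist_force: [0.7, -0.3, -0.3]
width: 0.689
```

jog_arm --turn '[[0,0,0],[0,0,0],[0,0,0],[0,0,0],[0,0,0]]' --slide '[[30,0,-38],[30,0,-38],[30,0,-38],[28,0,-39],[0,0,0]]' --grip '[50,50,50,50,50]'

```text
time: 5.35
tool_pos: [0.5992, 0.1007, 0.2338]
tcp_rot: [-1.571, -0.072, 0.07]
wrist_force: [-0.5, 0.3, -0.1]
width: 0.686
```

Run:
```python
from h import *
np.set_printoptions(precision=4,suppress=True)
p=shot('wrist','w4');P=cloud(p);np.savez('w4.npz',P=P,img=p['img'])
plan([.672,.0995,.0245],(-.095,.995))
P=P.reshape(-1,3)
for r,z0,z1,n in((.065,.115,.128,'roll'),(.031,.122,.128,'core')):
  m=(np.hypot(P[:,0]-.672,P[:,1]-.0995)<r+.012)&(P[:,2]>z0)&(P[:,2]<z1)
  Q=P[m];print(n,disk(Q,r),np.median(Q[:,2]))
```

```text
pos [0.5973 0.1028 0.2335] slide mm [ 74.4 208.9 -10.1] t 5.4 F [ 0.4643  0.4784 -0.1935] w 0.6883496991056949
turn [-0.0004 -0.0043 -0.0011] jaw [-0.0907  0.9959  0.0004] x [ 0.9959  0.0907 -0.0011] q [ 0.129  0.145  1.773  0.     1.224 -1.533]
roll (array([0.6729, 0.0996]), 3510, np.float64(0.007236515760588953)) 0.12092676714761917
core (array([0.664 , 0.1046]), 474, np.float64(0.005464232406718439)) 0.12462151888739062
```

View pics/w4.png

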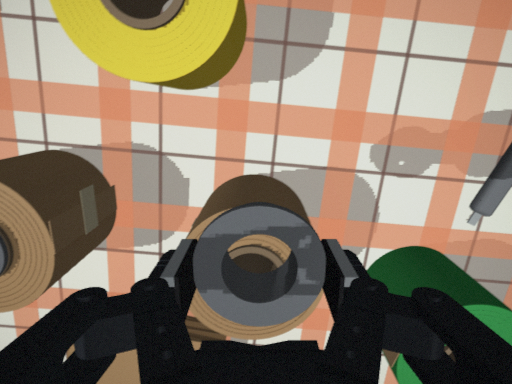

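The plug hides the core, so I'll shift sideways to see it.

jog_arm --turn '[[0,0,0],[0,0,0],[0,0,0],[0,0,0],[0,0,0]]' --slide '[[15,-10,40],[15,-10,40],[0,0,0],[0,0,0],[0,0,0]]' --grip '[50,50,50,50,50]'

```text
time: 5.9
tool_pos: [0.617, 0.1877, 0.2532]
tcp_rot: [-1.569, -0.073, 0.077]
wrist_force: [0.2, -0.3, -1.7]
width: 0.689
```

Run:
```python
from h import *
np.set_printoptions(precision=4,suppress=True)
p=shot('wrist','w5');P=cloud(p);np.savez('w5.npz',P=P,img=p['img'])
plan([.672,.0995,.2],(-.095,.995))
P=P.reshape(-1,3)
for r,z0,z1,n in((.065,.115,.128,'roll'),(.031,.1232,.128,'core')):
  m=(np.hypot(P[:,0]-.672,P[:,1]-.0995)<r+.006)&(P[:,2]>z0)&(P[:,2]<z1)
  Q=P[m];print(n,disk(Q,r),np.median(Q[:,2]))
# plug in hand
T=P
s=bot.read_state()
m=(np.hypot(P[:,0]-s['tool_pos'][0],P[:,1]-s['tool_pos'][1])<.034)&(np.abs(P[:,2]-s['tool_pos'][2])<.008)
Q=P[m];print('plug',disk(Q,.03),np.median(Q[:,2]),s['tool_pos'])
```

```text
pos [0.617  0.1873 0.2531] slide mm [ 46.6  53.  -92.6] t 5.95 F [ 0.6043 -0.5903 -0.5547] w 0.6856422211995387
turn [-0.0002 -0.0001 -0.0028] jaw [-0.0949  0.9955  0.0002] x [ 0.9955  0.0949 -0.0028] q [ 0.256  0.206  1.665  0.001  1.273 -1.41 ]
roll (array([0.6723, 0.0999]), 9121, np.float64(0.0012362223700098265)) 0.12084908684563006
core (array([0.6724, 0.1004]), 918, np.float64(0.00024763298563276406)) 0.12466556805663345
plug (array([0.6165, 0.188 ]), 10485, np.float64(0.0015792912391871456)) 0.2552630444669239 [0.617  0.1873 0.2531]
```

View pics/w5.png

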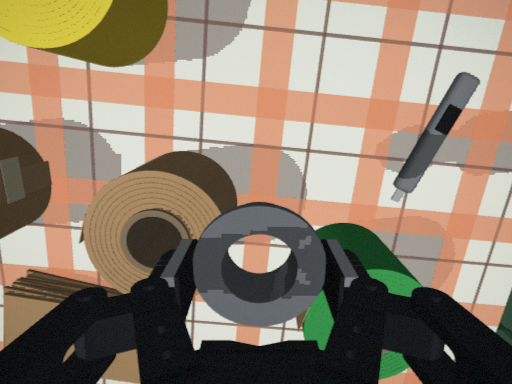

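Run:
```python
from h import *
np.set_printoptions(precision=4,suppress=True)
P=np.load('w5.npz')['P'].reshape(-1,3);c=np.array([.617,.1873])
x=np.array([.9955,.0949]);z=np.array([-.0949,.9955])
Q=P[(np.abs(P[:,2]-.2553)<.0025)];d=Q[:,:2]-c
a=d@x;b=d@z;m=(np.hypot(a,b)<.045)
a,b=a[m],b[m]
h=cv2.convexHull((np.c_[a,b]*1000).astype(np.float32))[:,0]
print(h.round(1).tolist())
h=h[np.abs(h[:,1])<24]
s=least_squares(lambda c:np.hypot(h[:,0]-c[0],h[:,1]-c[1])-30,[0,0],loss='soft_l1');print(s.x,s.fun.round(1))
```

```text
[[30.0, -0.30000001192092896], [29.700000762939453, 2.5], [28.399999618530273, 9.100000381469727], [27.799999237060547, 10.899999618530273], [26.5, 14.699999809265137], [24.799999237060547, 18.0], [21.299999237060547, 21.5], [11.699999809265137, 30.399999618530273], [-6.5, 43.29999923706055], [-6.800000190734863, 43.5], [-6.900000095367432, 43.5], [-7.199999809265137, 43.400001525878906], [-25.299999237060547, 17.700000762939453], [-26.600000381469727, 15.699999809265137], [-28.100000381469727, 12.800000190734863], [-29.200000762939453, 9.800000190734863], [-29.700000762939453, 7.699999809265137], [-30.200000762939453, 4.699999809265137], [-30.5, 2.5999999046325684], [-30.5, 1.399999976158142], [-30.399999618530273, -1.100000023841858], [-30.100000381469727, -4.5], [-29.799999237060547, -6.199999809265137], [-29.600000381469727, -7.0], [-28.0, -10.899999618530273], [-26.700000762939453, -13.699999809265137], [-26.5, -14.199999809265137], [-7.199999809265137, -41.70000076293945], [-6.699999809265137, -41.900001525878906], [-6.5, -41.900001525878906], [10.899999618530273, -28.600000381469727], [20.100000381469727, -21.200000762939453], [21.200000762939453, -20.399999618530273], [21.600000381469727, -19.899999618530273], [23.100000381469727, -18.0], [26.600000381469727, -13.0], [28.0, -9.300000190734863], [29.600000381469727, -5.099999904632568]]
[-0.3679  0.746 ] [ 0.4  0.2 -0.1 -0.1  0.3  0.5  0.   0.1  0.2  0.2  0.2  0.1  0.1  0.2
  0.2  0.1  0.2  0.2  0.2  0.   0.   0.1  0.1  0.1  0.1  0.   0.3  0.1
  0.5]
```

jog_arm --turn '[[0,0,0],[0,0,0],[0,0,0],[0,0,0],[0,0,0]]' --slide '[[16,10,-31],[16,15,-31],[15,14,-30.6],[0,30,0],[0,0,0]]' --grip '[50,50,50,50,50]'

```text
time: 6.45
tool_pos: [0.67, 0.0975, 0.1791]
tcp_rot: [-1.569, -0.063, 0.081]
wrist_force: [-0.7, -0.2, -1.0]
width: 0.682
```

jog_arm --turn '[[0,0,0],[0,0,0]]' --slide '[[0,0,0],[0,0,0]]' --grip '[50,50]'

```text
time: 6.65
tool_pos: [0.6738, 0.1004, 0.1862]
tcp_rot: [-1.569, -0.075, 0.075]
wrist_force: [0.0, 0.3, 0.7]
width: 0.685
```

Run:
```python
from h import *
np.set_printoptions(precision=4,suppress=True)
plan([.6728,.0997,.1425],(-.095,.995))
```

```text
pos [0.6738 0.1004 0.1862] slide mm [-1.1 43.7 -0.6] t 6.65 F [0.0395 0.2957 0.7394] w 0.6848556729057462
turn [-0.0009  0.0001  0.0004] jaw [-0.0952  0.9955  0.0009] x [0.9955 0.0952 0.0004] q [ 0.111  0.317  1.653  0.001  1.171 -1.556]
```

jog_arm --turn '[[0,0,0],[0,0,0],[0,0,0],[0,0,0],[0,0,0]]' --slide '[[-1,20,-0.6],[0,12,0],[0,0,0],[0,0,0],[0,0,0]]' --grip '[50,50,50,50,50]'

```text
time: 7.15
tool_pos: [0.6732, 0.0997, 0.1538]
tcp_rot: [-1.569, -0.075, 0.075]
wrist_force: [0.3, 0.5, -0.2]
width: 0.686
```

jog_arm --turn '[[0,0,0],[0,0,0],[0,0,0]]' --slide '[[0,4,0],[0,4,0],[0,3,0]]' --grip '[50,50,50]'

```text
time: 7.45
tool_pos: [0.6728, 0.0998, 0.1421]
tcp_rot: [-1.568, -0.074, 0.075]
wrist_force: [-3.7, 0.7, 11.3]
width: 0.688
```

Run:
```python
from h import *
np.set_printoptions(precision=4,suppress=True)
plan([.6728,.0997,.1425],(-.095,.995))
for c in['scene','side']:
    p=shot(c,c+'1'); u,v=map(int,px(p,[.6728,.0997,.13])); im=p['img'][max(v-60,0):v+60,u-80:u+80,::-1]
    cv2.imwrite(f'pics/{c}1c.png',cv2.resize(im,None,fx=4,fy=4,interpolation=2))
```

```text
pos [0.6728 0.0998 0.1421] slide mm [-0.  -0.4 -0.1] t 7.45 F [-3.705   0.7275 11.3483] w 0.6876994355511741
turn [-0.0016 -0.0004 -0.0006] jaw [-0.0947  0.9955  0.0016] x [ 0.9955  0.0947 -0.0006] q [ 0.11   0.352  1.692  0.002  1.098 -1.557]
```

View pics/scene1c.png

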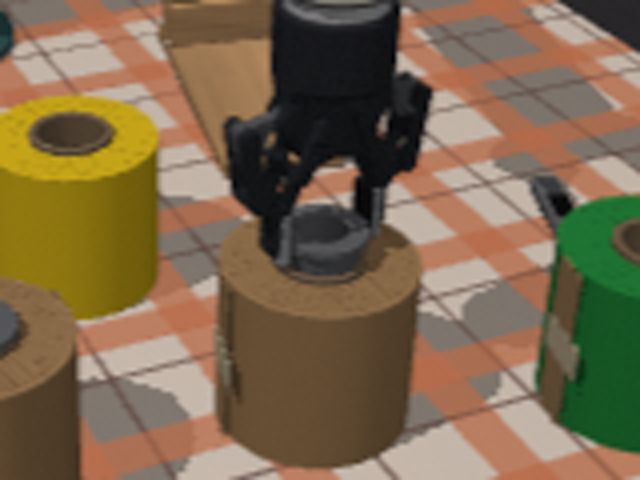

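View pics/side1c.png

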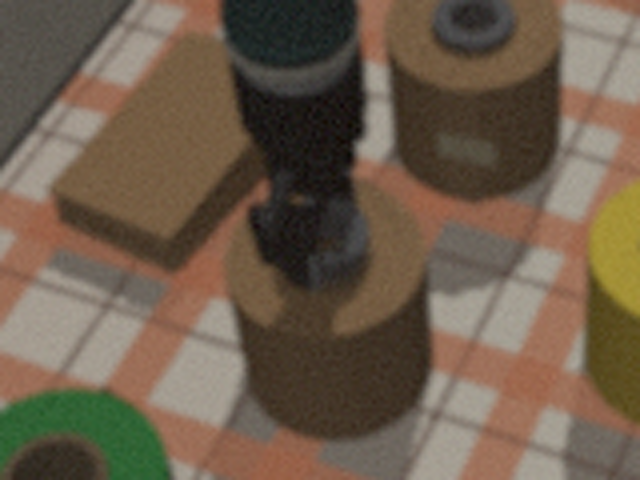

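Contact is about 11 N with roughly 6.7 mm nominally inside. Releasing and checking.

jog_arm --turn '[[0,0,0],[0,0,0],[0,0,0],[0,0,0],[0,0,0]]' --slide '[[0,0,0],[0,0,0],[0,0,0],[0,0,0],[0,0,0]]' --grip '[80,100,100,100,100]'

```text
time: 8.05
tool_pos: [0.6725, 0.0993, 0.1415]
tcp_rot: [-1.569, -0.073, 0.076]
wrist_force: [-0.1, -0.3, -0.8]
width: 0.996
```

```bash
cat >> h.py <<'E'
def ring(P,c=(.6724,.1004),z0=.128,z1=.165,rmax=.0305,rmin=.018):
    P=P.reshape(-1,3); d=np.hypot(P[:,0]-c[0],P[:,1]-c[1])
    Q=P[(d<rmax+.006)&(P[:,2]>z0)&(P[:,2]<z1)]
    top=np.percentile(Q[:,2],90)
    for _ in range(4):
        if _==0: n=np.array([0,0,top])
        zz=n[0]*(Q[:,0]-c[0])+n[1]*(Q[:,1]-c[1])+n[2]
        S=Q[np.abs(Q[:,2]-zz)<(.005 if _==0 else .0025)]
        n=np.linalg.lstsq(np.c_[S[:,0]-c[0],S[:,1]-c[1],np.ones(len(S))],S[:,2],rcond=None)[0]
    print('ring n',len(S),'top z',n[2].round(4),'slope',n[:2].round(3),'seat above core',((n[2]-.005-.124)*1000).round(1),'centre',disk(S,rmax-.0005))
E
python3 - <<'E'
from h import *
np.set_printoptions(precision=4,suppress=True)
plan([.6728,.0997,.25],(-.095,.995))
p=shot('wrist','w6');P=cloud(p);np.savez('w6.npz',P=P,img=p['img']);ring(P)
E
```

```text
pos [0.6725 0.0993 0.1415] slide mm [   0.2 -108.5    0.5] t 8.05 F [-0.0509 -0.3048 -0.7817] w 0.9963072764032682
turn [-0.0007 -0.0002 -0.0016] jaw [-0.0948  0.9955  0.0007] x [ 0.9955  0.0948 -0.0016] q [ 0.11   0.353  1.693  0.001  1.098 -1.557]
ring n 9114 top z 0.1449 slope [-0.019 -0.001] seat above core 15.9 centre (array([0.6726, 0.1003]), 9114, np.float64(0.0001927883477594075))
```

View pics/w6.png

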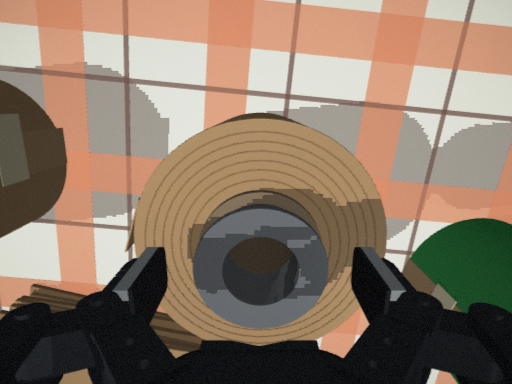

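The plug is started: upright, centred within about 0.3 mm, seat about 15 to 16 mm above the core end. Now the hammer.

jog_arm --turn '[[0,0,0],[0,0,0],[0,0,0],[0,0,0],[0,0,0]]' --slide '[[0,-25,0],[0,-40,0],[0,-44,0],[-34,0,-34],[-34,0,-34]]' --grip '[100,100,100,100,100]'

```text
time: 8.6
tool_pos: [0.6128, 0.0251, 0.2536]
tcp_rot: [-1.569, -0.08, 0.073]
wrist_force: [0.2, -1.7, -0.6]
width: 1.004
```

jog_arm --turn '[[0,0,0],[0,0,0],[0,0,0],[0,0,0],[0,0,0]]' --slide '[[-34,0,-34],[-34,0,-34],[-34,0,-34],[-34,0,-34],[-34,0,-34]]' --grip '[100,100,100,100,100]'

```text
time: 9.1
tool_pos: [0.4569, -0.1613, 0.251]
tcp_rot: [-1.569, -0.074, 0.076]
wrist_force: [-0.5, -0.8, -0.4]
width: 0.998
```

jog_arm --turn '[[0,0,0],[0,0,0],[0,0,0],[0,0,0],[0,0,0]]' --slide '[[-34,0,-34],[-34,0,-34],[-34,0,-32],[0,0,0],[0,0,0]]' --grip '[100,100,100,100,100]'

```text
time: 9.6
tool_pos: [0.3657, -0.2702, 0.2511]
tcp_rot: [-1.569, -0.071, 0.072]
wrist_force: [-0.2, 0.3, 0.6]
width: 0.999
```

Run:
```python
from h import *
np.set_printoptions(precision=4,suppress=True)
plan([.43,-.266,.25],(-.095,.995))
p=shot('wrist','w7');P=cloud(p);np.savez('w7.npz',P=P,img=p['img'])
```

```text
pos [ 0.3657 -0.2702  0.2511] slide mm [64.4  1.  -1.7] t 9.6 F [-0.2215  0.2992  0.5926] w 0.999441693219129
turn [-0.0007 -0.0036 -0.0006] jaw [-0.0914  0.9958  0.0007] x [ 0.9958  0.0914 -0.0006] q [-0.691 -0.165  2.048  0.     1.26  -2.354]
```

View pics/w7.png

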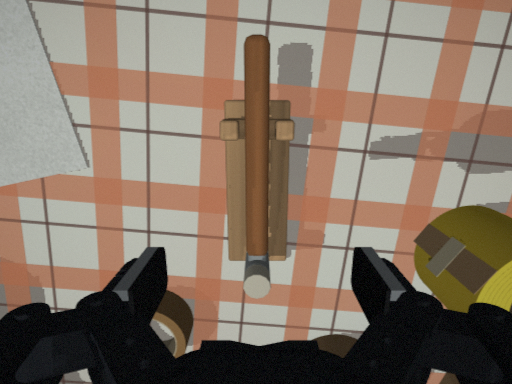

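Run:
```python
from h import *
np.set_printoptions(precision=4,suppress=True)
P=np.load('w7.npz')['P'].reshape(-1,3)
def box(z0,z1,c,r): return P[(np.hypot(P[:,0]-c[0],P[:,1]-c[1])<r)&(P[:,2]>z0)&(P[:,2]<z1)]
Q=box(.095,.112,(.469,-.262),.03);h=disk(Q,.014);print('head',h,np.median(Q[:,2]))
Q=box(.069,.085,(.35,-.27),.14);Q=Q[Q[:,0]<.445]
vx,vy,x0,y0=cv2.fitLine(Q[:,:2].astype(np.float32),cv2.DIST_HUBER,0,.001,.001).ravel()
if vx<0:vx,vy=-vx,-vy
print('handle dir',vx,vy,x0,y0,'topz',np.percentile(Q[:,2],[50,95]),'n',len(Q))
c=h[0];d=np.array([vx,vy]);print('head off-line',np.cross(d,c-np.array([x0,y0])))
t=((Q[:,:2]-c)@d);print('ext',t.min(),t.max())
np.save('ham.npy',np.r_[c,d])
```

```text
head (array([ 0.4686, -0.263 ]), 608, np.float64(0.0003260136666008101)) 0.10261439137816297
handle dir 0.99592465 0.0901894 0.33133277 -0.27526742 topz [0.0721 0.0737] n 4492
head off-line -0.00013548750730157585
ext -0.233588773004486 -0.023212003930355354<stdin>:10: DeprecationWarning: Arrays of 2-dimensional vectors are deprecated. Use arrays of 3-dimensional vectors instead. (deprecated in NumPy 2.0)
```

jog_arm --turn '[[0,0,0],[0,0,0],[0,0,0],[0,0,0],[0,0,0]]' --slide '[[30,0,-1],[31,25,-1],[0,45,0],[0,45,0],[0,0,0]]' --grip '[100,100,100,100,100]' --newtons 110

```text
time: 10.15
tool_pos: [0.4236, -0.2605, 0.129]
tcp_rot: [-1.56, -0.067, 0.087]
wrist_force: [-0.8, 1.1, -0.9]
width: 0.996
```

jog_arm --turn '[[0,0,0],[0,0,0]]' --slide '[[0,0,0],[0,0,0]]' --grip '[100,100]'

```text
time: 10.35
tool_pos: [0.4291, -0.266, 0.1384]
tcp_rot: [-1.571, -0.077, 0.074]
wrist_force: [-0.7, -1.2, 0.3]
width: 1.0
```

Run:
```python
from h import *
np.set_printoptions(precision=4,suppress=True)
plan([.4268,-.2668,.059],(-.0902,.996))
```

```text
pos [ 0.4291 -0.266   0.1384] slide mm [-2.5 79.4 -0.4] t 10.35 F [-0.7005 -1.174   0.288 ] w 0.9995105233965436
turn [0.0018 0.006  0.0018] jaw [-0.0962  0.9954 -0.0018] x [0.9954 0.0962 0.0018] q [-0.604  0.039  2.076 -0.     1.024 -2.271]
```

jog_arm --turn '[[0,0.006,0],[0,0,0],[0,0,0],[0,0,0],[0,0,0]]' --slide '[[-2,30,-0.4],[0,30,0],[0,19,0],[0,0,0],[0,0,0]]' --grip '[100,100,100,100,100]'

```text
time: 10.85
tool_pos: [0.4266, -0.2672, 0.059]
tcp_rot: [-1.571, -0.071, 0.069]
wrist_force: [0.4, -0.1, 0.2]
width: 1.0
```

Run:
```python
from h import *
np.set_printoptions(precision=4,suppress=True)
plan([.4268,-.2668,.059],(-.0902,.996))
```

```text
pos [ 0.4266 -0.2672  0.059 ] slide mm [0.3 0.  0.4] t 10.85 F [ 0.446  -0.0676  0.2026] w 0.9999328201098451
turn [ 0.0015 -0.0014  0.0014] jaw [-0.0888  0.996  -0.0015] x [0.996  0.0888 0.0014] q [-0.609  0.142  2.136 -0.     0.862 -2.268]
```

jog_arm --turn '[[0,0,0],[0,0,0],[0,0,0],[0,0,0],[0,0,0]]' --slide '[[0,0,0],[0,0,0],[0,0,0],[0,0,0],[0,0,0]]' --grip '[60,20,10,10,10]' --newtons 110

```text
time: 11.35
tool_pos: [0.4255, -0.2666, 0.0576]
tcp_rot: [-1.57, -0.07, 0.07]
wrist_force: [-0.9, 0.1, 4.7]
width: 0.266
```

jog_arm --turn '[[0,0,0],[0,0,0],[0,0,0]]' --slide '[[0,0,0],[0,0,0],[0,0,0]]' --grip '[10,10,10]'

```text
time: 11.65
tool_pos: [0.4255, -0.2665, 0.0576]
tcp_rot: [-1.57, -0.069, 0.07]
wrist_force: [-0.2, 0.1, 5.7]
width: 0.265
```

Run:
```python
from h import *
np.set_printoptions(precision=4,suppress=True)
plan([.4268,-.2668,.059],(-.0902,.996))
```

```text
pos [ 0.4255 -0.2665  0.0576] slide mm [ 1.3 -1.4 -0.4] t 11.65 F [-0.188   0.1373  5.7392] w 0.26487264254949766
turn [ 0.0001 -0.0013 -0.0006] jaw [-0.0889  0.996  -0.0001] x [ 0.996   0.0889 -0.0006] q [-0.609  0.144  2.138 -0.001  0.861 -2.268]
```

The hammer is gripped (opening 0.265, about 23 mm). Lift and carry.

jog_arm --turn '[[0,0,0],[0,0,0],[0,0,0],[0,0,0],[0,0,0]]' --slide '[[0,-10,0],[0,-20,0],[0,-45,0],[0,-45,0],[0,-45,0]]' --grip '[10,10,10,10,10]'

```text
time: 12.15
tool_pos: [0.424, -0.2653, 0.2224]
tcp_rot: [-1.567, -0.067, 0.073]
wrist_force: [0.6, -1.0, -3.4]
width: 0.263
```

jog_arm --turn '[[0,0,0],[0,0,0],[0,0,0],[0,0,0],[0,0,0]]' --slide '[[0,-25,0],[24,0,36],[24,0,36],[24,0,36],[24,0,36]]' --grip '[10,10,10,10,10]'

```text
time: 12.65
tool_pos: [0.5076, -0.1126, 0.2461]
tcp_rot: [-1.568, -0.067, 0.072]
wrist_force: [0.3, 0.5, -3.6]
width: 0.268
```

jog_arm --turn '[[0,0,0],[0,0,0],[0,0,0],[0,0,0],[0,0,0]]' --slide '[[24,0,36],[24,0,36],[24,0,36],[24,0,36],[0,0,0]]' --grip '[10,10,10,10,10]'

```text
time: 13.15
tool_pos: [0.5919, 0.0425, 0.2458]
tcp_rot: [-1.566, -0.072, 0.075]
wrist_force: [0.3, -0.5, -3.7]
width: 0.26
```

jog_arm --turn '[[0,0,0],[0,0,0],[0,0,0],[0,0,0]]' --slide '[[24,0,36],[22,0,38],[0,0,0],[0,0,0]]' --grip '[10,10,10,10]'

```text
time: 13.55
tool_pos: [0.6292, 0.1159, 0.2454]
tcp_rot: [-1.57, -0.068, 0.075]
wrist_force: [-0.6, 0.7, -3.3]
width: 0.268
```

Run:
```python
from h import *
np.set_printoptions(precision=4,suppress=True)
plan([.6278,.1179,.21],(-.089,.996))
p=shot('wrist','w8');np.savez('w8.npz',P=cloud(p));shot('scene','scene2');p=shot('side','side2')
```

```text
pos [0.6292 0.1159 0.2454] slide mm [-1.1 35.4  2.1] t 13.55 F [-0.6109  0.6537 -3.3455] w 0.2675129373294629
turn [-0.0001  0.0018 -0.0045] jaw [-0.0908  0.9959  0.0001] x [ 0.9959  0.0908 -0.0045] q [ 0.143  0.203  1.684  0.     1.259 -1.519]
```

View pics/w8.png

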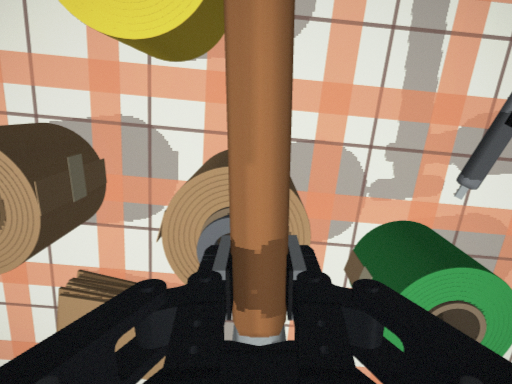

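View pics/scene2.png

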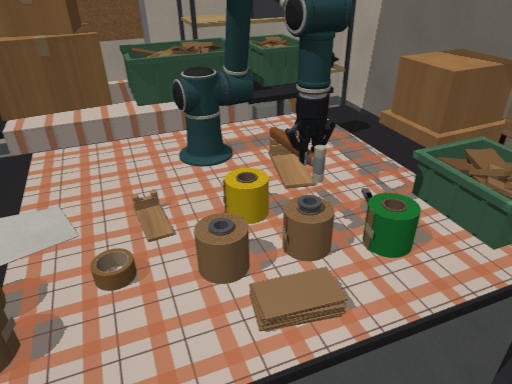

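```bash
cat >> h.py <<'E'
def pitch(P,s):
    M=R.from_rotvec(s['tcp_rot']).as_matrix();T=(P.reshape(-1,3)-s['tool_pos'])@M*1000
    Q=T[(np.abs(T[:,2])<6)&(T[:,0]<-25)&(T[:,0]>-190)&(T[:,1]>-60)&(T[:,1]<20)]
    a=np.polyfit(Q[:,0],Q[:,1],1);b=np.polyfit(Q[:,0],Q[:,2],1)
    print('handle top y=%.4f*x+%.2f'%tuple(a),'lateral z slope %.4f off %.2f'%tuple(b),len(Q))
E
python3 - <<'E'
from h import *
s=bot.read_state();pitch(np.load('w8.npz')['P'],s)
# same in picture taken before grasp reference: handle slope in world
P=np.load('w7.npz')['P'].reshape(-1,3);c,d=np.load('ham.npy')[:2],np.load('ham.npy')[2:]
r=P[:,:2]-c;t=r@d;l=r@np.array([-d[1],d[0]]);Q=(np.abs(l)<.006)&(t<-.07)&(t>-.23)&(P[:,2]>.06)&(P[:,2]<.09)
print('ref slope z per x',np.polyfit(t[Q],P[Q,2],1))
E
```

```text
handle top y=0.0017*x+-14.22 lateral z slope -0.0002 off 0.03 7877
ref slope z per x [0.00047032 0.07276603]
```

The hammer sits level in the grip (slope about 0.002). Positioning over the +y side of the rim.

jog_arm --turn '[[0,0,-0.0045],[0,0,0],[0,0,0],[0,0,0],[0,0,0]]' --slide '[[-1.1,20,2.1],[0,25,0],[0,5,0],[0,0,0],[0,0,0]]' --grip '[10,10,10,10,10]'

```text
time: 14.2
tool_pos: [0.6294, 0.117, 0.1978]
tcp_rot: [-1.569, -0.073, 0.066]
wrist_force: [0.3, -0.5, -2.3]
width: 0.265
```

Run:
```python
from h import *
np.set_printoptions(precision=4,suppress=True)
plan([.6278,.1179,.19],(-.089,.996))
for c in['scene','side']:
    p=shot(c,c+'3'); u,v=map(int,px(p,[.6728,.0997,.15])); im=p['img'][max(v-60,0):v+60,u-80:u+80,::-1]
    cv2.imwrite(f'pics/{c}3c.png',cv2.resize(im,None,fx=4,fy=4,interpolation=2))
```

```text
pos [0.6294 0.117  0.1978] slide mm [-1.5  7.8  1. ] t 14.2 F [ 0.2933 -0.4683 -2.347 ] w 0.26489031595120727
turn [-0.0008 -0.0009  0.0044] jaw [-0.0881  0.9961  0.0008] x [0.9961 0.0881 0.0044] q [ 0.145  0.231  1.74   0.001  1.167 -1.515]
```

View pics/scene3c.png

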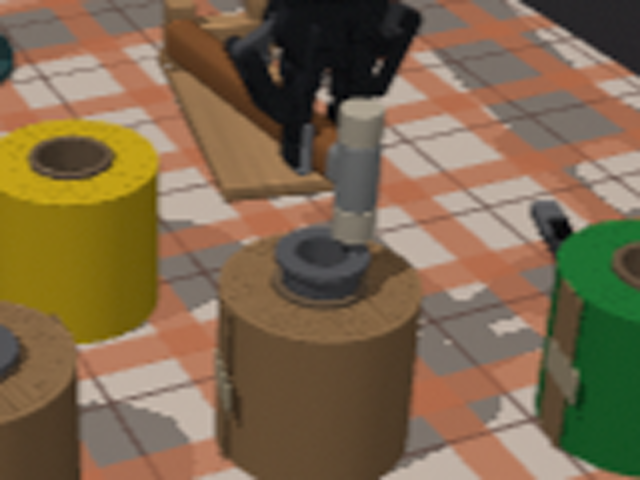

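View pics/side3c.png

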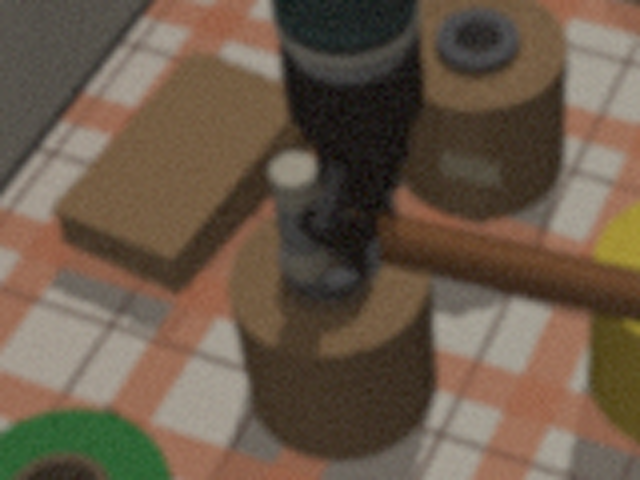

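The head stands over the +y rim (scene crop px (355,240)). First press.

jog_arm --turn '[[0,0,0.003],[0,0,0],[0,0,0]]' --slide '[[-1.5,6,0.5],[0,2,0],[0,2,0]]' --grip '[10,10,10]'

```text
time: 14.6
tool_pos: [0.6276, 0.1187, 0.1879]
tcp_rot: [-1.568, -0.071, 0.069]
wrist_force: [-3.2, 2.4, 5.1]
width: 0.264
```

jog_arm --turn '[[0,0,0],[0,0,0]]' --slide '[[0,0,0],[0,0,0]]' --grip '[10,10]'

```text
time: 14.8
tool_pos: [0.6278, 0.1185, 0.1874]
tcp_rot: [-1.568, -0.071, 0.069]
wrist_force: [-1.1, 3.2, 2.0]
width: 0.269
```

Run:
```python
from h import *
np.set_printoptions(precision=4,suppress=True)
plan([.6278,.1179,.19],(-.089,.996))
p=shot('wrist','w9');P=cloud(p);np.savez('w9.npz',P=P);ring(P);pitch(P,bot.read_state());ring(cloud(shot('scene','a1')))
```

```text
pos [0.6278 0.1185 0.1874] slide mm [-0.1 -2.6 -0.6] t 14.8 F [-1.136   3.1775  1.9858] w 0.2685577647692668
turn [-0.0015  0.0003  0.0015] jaw [-0.0893  0.996   0.0015] x [0.996  0.0893 0.0015] q [ 0.147  0.239  1.75   0.002  1.151 -1.514]
ring n 457 top z 0.1437 slope [ 0.002 -0.058] seat above core 14.7 centre (array([0.6854, 0.0812]), 457, np.float64(0.006024883723181982))
handle top y=-0.0017*x+-15.03 lateral z slope 0.0001 off 0.02 7904
ring n 19 top z 0.1552 slope [-0.043  0.003] seat above core 26.2 centre (array([0.704, 0.099]), 19, np.float64(0.0059262413313235385))
```

View pics/w9.png

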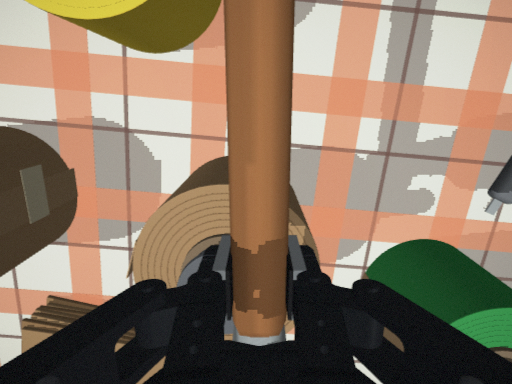

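Works as described: tilt is about 0.058 rad and the +y side has sunk. Now the −y side.

jog_arm --turn '[[0,0,0],[0,0,0],[0,0,0],[0,0,0],[0,0,0]]' --slide '[[0,-12,0],[0,0,-22],[0,0,-22.6],[0,6,0],[0,0,0]]' --grip '[10,10,10,10,10]'

```text
time: 15.4
tool_pos: [0.6304, 0.0726, 0.1913]
tcp_rot: [-1.569, -0.067, 0.071]
wrist_force: [-0.4, -0.0, -3.3]
width: 0.267
```

jog_arm --turn '[[0,0,0],[0,0,0],[0,0,0],[0,0,0],[0,0,0]]' --slide '[[0,2,0],[0,2,0],[0,2,0],[0,2,0],[0,0,0]]' --grip '[10,10,10,10,10]'

```text
time: 15.9
tool_pos: [0.6322, 0.0734, 0.1852]
tcp_rot: [-1.57, -0.072, 0.068]
wrist_force: [-0.5, -3.1, 1.6]
width: 0.262
```

Run:
```python
from h import *
np.set_printoptions(precision=4,suppress=True)
plan([.6317,.0741,.1855],(-.089,.996))
p=shot('wrist','w10');P=cloud(p);np.savez('w10.npz',P=P);ring(P);pitch(P,bot.read_state())
```

```text
pos [0.6322 0.0734 0.1852] slide mm [-0.4 -0.3  0.8] t 15.9 F [-0.4873 -3.1337  1.5656] w 0.2621708038019938
turn [-0.      0.0001  0.0023] jaw [-0.0891  0.996   0.    ] x [0.996  0.0891 0.0023] q [ 0.076  0.236  1.758  0.     1.145 -1.584]
ring n 509 top z 0.1412 slope [0.006 0.06 ] seat above core 12.2 centre (array([0.671 , 0.0983]), 509, np.float64(0.0034583120416286045))
handle top y=-0.0033*x+-15.03 lateral z slope 0.0001 off 0.01 7908
```

View pics/w10.png

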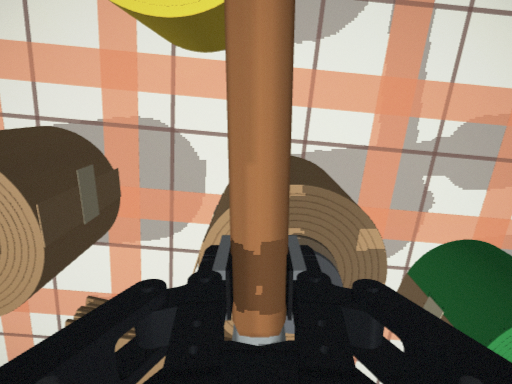

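jog_arm --turn '[[0,0,0],[0,0,0],[0,0,0],[0,0,0],[0,0,0]]' --slide '[[0,-12,0],[0,0,22],[0,0,22.6],[0,6,0],[0,0,0]]' --grip '[10,10,10,10,10]'

```text
time: 16.45
tool_pos: [0.6261, 0.1187, 0.1891]
tcp_rot: [-1.569, -0.069, 0.074]
wrist_force: [0.3, -0.3, -3.9]
width: 0.263
```

jog_arm --turn '[[0,0,0],[0,0,0],[0,0,0],[0,0,0],[0,0,0]]' --slide '[[0,2.5,0],[0,2,0],[0,2,0],[0,2,0],[0,0,0]]' --grip '[10,10,10,10,10]'

```text
time: 16.95
tool_pos: [0.6278, 0.1182, 0.1829]
tcp_rot: [-1.568, -0.071, 0.069]
wrist_force: [-1.7, 3.3, 2.3]
width: 0.265
```

Run:
```python
from h import *
np.set_printoptions(precision=4,suppress=True)
plan([.6278,.1179,.1825],(-.089,.996))
p=shot('wrist','w11');P=cloud(p);ring(P);pitch(P,bot.read_state())
```

```text
pos [0.6278 0.1182 0.1829] slide mm [-0.1  0.4 -0.3] t 16.95 F [-1.67    3.3271  2.3184] w 0.2647983095632515
turn [-0.0016 -0.0004  0.0015] jaw [-0.0886  0.9961  0.0016] x [0.9961 0.0886 0.0015] q [ 0.146  0.242  1.755  0.002  1.143 -1.514]
ring n 465 top z 0.1389 slope [ 0.022 -0.067] seat above core 9.9 centre (array([0.6709, 0.1018]), 465, np.float64(0.003400044748576683))
handle top y=-0.0019*x+-15.00 lateral z slope 0.0004 off 0.04 7899
```

jog_arm --turn '[[0,0,0],[0,0,0],[0,0,0],[0,0,0],[0,0,0]]' --slide '[[0,-12,0],[0,0,-22],[0,0,-22.4],[0,6,0],[0,0,0]]' --grip '[10,10,10,10,10]'

```text
time: 17.5
tool_pos: [0.6305, 0.0727, 0.1868]
tcp_rot: [-1.569, -0.067, 0.071]
wrist_force: [-0.6, 0.7, -3.6]
width: 0.26
```

jog_arm --turn '[[0,0,0],[0,0,0],[0,0,0],[0,0,0],[0,0,0]]' --slide '[[0,2.4,0],[0,2,0],[0,2,0],[0,2,0],[0,0,0]]' --grip '[10,10,10,10,10]'

```text
time: 18.0
tool_pos: [0.632, 0.0735, 0.1805]
tcp_rot: [-1.57, -0.071, 0.069]
wrist_force: [-2.0, -3.2, 2.4]
width: 0.262
```

Run:
```python
from h import *
np.set_printoptions(precision=4,suppress=True)
plan([.6317,.0741,.1805],(-.089,.996))
p=shot('wrist','w12');P=cloud(p);ring(P);pitch(P,bot.read_state())
```

```text
pos [0.632  0.0735 0.1805] slide mm [-0.2  0.   0.7] t 18.0 F [-2.001  -3.1551  2.3588] w 0.26159341213632814
turn [0.0001 0.0001 0.0018] jaw [-0.0891  0.996  -0.0001] x [0.996  0.0891 0.0018] q [ 0.077  0.239  1.763 -0.     1.138 -1.583]
ring n 486 top z 0.1366 slope [0.004 0.066] seat above core 7.6 centre (array([0.6716, 0.0987]), 486, np.float64(0.00375444987123066))
handle top y=-0.0027*x+-15.01 lateral z slope -0.0002 off 0.01 7904
```

jog_arm --turn '[[0,0,0],[0,0,0],[0,0,0],[0,0,0],[0,0,0]]' --slide '[[0,-12,0],[0,0,22],[0,0,22.6],[0,6,0],[0,0,0]]' --grip '[10,10,10,10,10]'

```text
time: 18.55
tool_pos: [0.6262, 0.1189, 0.1843]
tcp_rot: [-1.569, -0.069, 0.073]
wrist_force: [0.4, -0.1, -4.4]
width: 0.264
```

jog_arm --turn '[[0,0,0],[0,0,0],[0,0,0],[0,0,0],[0,0,0]]' --slide '[[0,2.3,0],[0,2,0],[0,2,0],[0,2,0],[0,0,0]]' --grip '[10,10,10,10,10]'

```text
time: 19.05
tool_pos: [0.6278, 0.1184, 0.1783]
tcp_rot: [-1.568, -0.071, 0.069]
wrist_force: [-2.3, 2.0, 2.3]
width: 0.267
```

jog_arm --turn '[[0,0,0],[0,0,0],[0,0,0],[0,0,0],[0,0,0]]' --slide '[[0,-20,-20],[0,-20,-30],[0,-10,-25],[0,0,0],[0,0,0]]' --grip '[10,10,10,10,10]'

```text
time: 19.55
tool_pos: [0.6338, 0.0423, 0.2267]
tcp_rot: [-1.569, -0.068, 0.069]
wrist_force: [-1.0, 0.3, -3.8]
width: 0.263
```

Run:
```python
from h import *
np.set_printoptions(precision=4,suppress=True)
plan([.6317,.0741,.19],(-.089,.996))
p=shot('wrist','w13');P=cloud(p);ring(P);pitch(P,bot.read_state())
p=shot('side','s13');ring(cloud(p));p=shot('scene','c13');ring(cloud(p))
```

```text
pos [0.6338 0.0423 0.2267] slide mm [ 0.7 36.7 31.9] t 19.55 F [-0.9886  0.2848 -3.8063] w 0.26325574529532597
turn [-0.0004 -0.002  -0.0006] jaw [-0.087   0.9962  0.0004] x [ 0.9962  0.087  -0.0006] q [ 0.027  0.204  1.717  0.     1.221 -1.631]
ring n 1898 top z 0.1345 slope [ 0.002 -0.048] seat above core 5.5 centre (array([0.6726, 0.1005]), 1898, np.float64(0.0018581705615837007))
handle top y=-0.0011*x+-15.53 lateral z slope 0.0008 off 0.04 7891
ring n 236 top z 0.1338 slope [ 0.014 -0.048] seat above core 4.8 centre (array([0.6717, 0.101 ]), 236, np.float64(0.0005774162470648636))
ring n 183 top z 0.1329 slope [ 0.002 -0.045] seat above core 3.9 centre (array([0.6736, 0.0979]), 183, np.float64(0.001200683283059191))
```

View pics/w13.png

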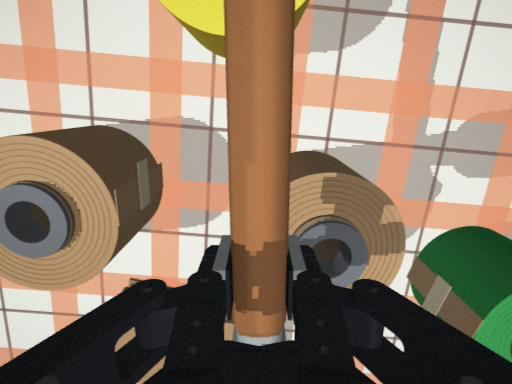

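Partway in: seat about 4.8 mm, tilt 0.047 rad, almost no tilt along x. Continuing on −y.

jog_arm --turn '[[0,0,0],[0,0,0],[0,0,0],[0,0,0],[0,0,0]]' --slide '[[0,10,16],[0,22,15.5],[0,11,0],[0,0,0],[0,0,0]]' --grip '[10,10,10,10,10]'

```text
time: 20.2
tool_pos: [0.6309, 0.0752, 0.1838]
tcp_rot: [-1.569, -0.07, 0.071]
wrist_force: [0.8, 0.4, -3.2]
width: 0.263
```

jog_arm --turn '[[0,0,0],[0,0,0],[0,0,0],[0,0,0],[0,0,0]]' --slide '[[0,2,0],[0,2,0],[0,2,0],[0,2,0],[0,0,0]]' --grip '[10,10,10,10,10]'

```text
time: 20.7
tool_pos: [0.6319, 0.0742, 0.1776]
tcp_rot: [-1.57, -0.071, 0.068]
wrist_force: [-1.3, -2.8, 2.0]
width: 0.268
```

Run:
```python
from h import *
np.set_printoptions(precision=4,suppress=True)
plan([.6317,.0741,.1757],(-.089,.996))
p=shot('wrist','w14');P=cloud(p);ring(P);pitch(P,bot.read_state())
```

```text
pos [0.6319 0.0742 0.1776] slide mm [-0.2  1.9 -0.1] t 20.7 F [-1.3374 -2.8026  1.9649] w 0.26797666564604694
turn [-0.     -0.0005  0.0018] jaw [-0.0885  0.9961  0.    ] x [0.9961 0.0885 0.0018] q [ 0.078  0.242  1.765  0.     1.133 -1.582]
ring n 467 top z 0.1332 slope [0.006 0.025] seat above core 4.2 centre (array([0.681 , 0.1211]), 467, np.float64(0.006233454303362068))
handle top y=-0.0027*x+-15.08 lateral z slope 0.0005 off 0.03 7906
```

Another 2 mm here, then back to +y.

jog_arm --turn '[[0,0,0],[0,0,0],[0,0,0]]' --slide '[[0,1,0],[0,1,0],[0,0,0]]' --grip '[10,10,10]'

```text
time: 21.05
tool_pos: [0.632, 0.0741, 0.1755]
tcp_rot: [-1.57, -0.071, 0.068]
wrist_force: [-1.0, -4.3, 4.8]
width: 0.262
```

jog_arm --turn '[[0,0,0],[0,0,0],[0,0,0],[0,0,0],[0,0,0]]' --slide '[[0,-12,0],[0,0,22],[0,0,22],[0,6,0],[0,0,0]]' --grip '[10,10,10,10,10]'

```text
time: 21.55
tool_pos: [0.6262, 0.1195, 0.1789]
tcp_rot: [-1.569, -0.069, 0.073]
wrist_force: [-1.2, -0.1, -3.1]
width: 0.263
```

jog_arm --turn '[[0,0,0],[0,0,0],[0,0,0],[0,0,0],[0,0,0]]' --slide '[[0,2,0],[0,2,0],[0,2,0],[0,2,0],[0,0,0]]' --grip '[10,10,10,10,10]'

```text
time: 22.05
tool_pos: [0.6277, 0.1188, 0.1745]
tcp_rot: [-1.568, -0.071, 0.068]
wrist_force: [-5.6, 1.4, 8.2]
width: 0.26
```

Run:
```python
from h import *
np.set_printoptions(precision=4,suppress=True)
plan([.6278,.1179,.1735],(-.089,.996))
p=shot('wrist','w15');P=cloud(p);ring(P);pitch(P,bot.read_state())
```

```text
pos [0.6277 0.1188 0.1745] slide mm [ 0.   1.  -0.9] t 22.05 F [-5.6157  1.4174  8.1582] w 0.26006188723497004
turn [-0.0016 -0.0006  0.0014] jaw [-0.0884  0.9961  0.0016] x [0.9961 0.0884 0.0014] q [ 0.147  0.249  1.762  0.002  1.129 -1.513]
ring n 518 top z 0.1302 slope [ 0.009 -0.027] seat above core 1.2 centre (array([0.6716, 0.1011]), 518, np.float64(0.0033859127545070845))
handle top y=-0.0027*x+-15.01 lateral z slope 0.0002 off 0.03 7888
```

jog_arm --turn '[[0,0,0],[0,0,0],[0,0,0],[0,0,0],[0,0,0]]' --slide '[[0,-12,0],[0,0,-22],[0,0,-22.6],[0,6,0],[0,0,0]]' --grip '[10,10,10,10,10]'

```text
time: 22.6
tool_pos: [0.6306, 0.0733, 0.1772]
tcp_rot: [-1.569, -0.067, 0.07]
wrist_force: [0.5, 0.7, -4.4]
width: 0.264
```

jog_arm --turn '[[0,0,0],[0,0,0],[0,0,0],[0,0,0],[0,0,0]]' --slide '[[0,2,0],[0,2,0],[0,1,0],[0,1,0],[0,0,0]]' --grip '[10,10,10,10,10]'

```text
time: 23.1
tool_pos: [0.6313, 0.0743, 0.1745]
tcp_rot: [-1.569, -0.071, 0.07]
wrist_force: [-4.6, -1.7, 7.0]
width: 0.262
```

Run:
```python
from h import *
np.set_printoptions(precision=4,suppress=True)
plan([.6317,.0741,.1735],(-.089,.996))
p=shot('wrist','w16');P=cloud(p);ring(P);pitch(P,bot.read_state())
```

```text
pos [0.6313 0.0743 0.1745] slide mm [ 0.4  1.  -0.3] t 23.1 F [-4.629  -1.6833  7.0021] w 0.26208114645047825
turn [-0.0001  0.0006  0.0005] jaw [-0.0896  0.996   0.0001] x [0.996  0.0896 0.0005] q [ 0.078  0.244  1.769  0.     1.128 -1.583]
ring n 434 top z 0.1298 slope [0.002 0.007] seat above core 0.8 centre (array([0.6722, 0.0996]), 434, np.float64(0.003621939312203181))
handle top y=-0.0019*x+-15.03 lateral z slope 0.0002 off 0.03 7898
```

Nearly home. Firmer presses now on −y and then +y.

jog_arm --turn '[[0,0,0],[0,0,0],[0,0,0],[0,0,0]]' --slide '[[0,1,0],[0,1,0],[0,1,0],[0,0,0]]' --grip '[10,10,10,10]'

```text
time: 23.55
tool_pos: [0.6312, 0.0743, 0.1743]
tcp_rot: [-1.57, -0.071, 0.07]
wrist_force: [-12.4, -3.6, 18.8]
width: 0.262
```

jog_arm --turn '[[0,0,0],[0,0,0],[0,0,0],[0,0,0],[0,0,0]]' --slide '[[0,-14,0],[0,0,22],[0,0,22],[0,7,0],[0,0,0]]' --grip '[10,10,10,10,10]'

```text
time: 24.05
tool_pos: [0.6265, 0.1187, 0.175]
tcp_rot: [-1.569, -0.07, 0.073]
wrist_force: [-0.7, -0.9, -5.4]
width: 0.262
```

jog_arm --turn '[[0,0,0],[0,0,0],[0,0,0],[0,0,0],[0,0,0]]' --slide '[[0,2,0],[0,2,0],[0,2,0],[0,1,0],[0,0,0]]' --grip '[10,10,10,10,10]'

```text
time: 24.55
tool_pos: [0.627, 0.1181, 0.1744]
tcp_rot: [-1.568, -0.069, 0.069]
wrist_force: [-14.0, -0.2, 18.3]
width: 0.263
```

jog_arm --turn '[[0,0,0],[0,0,0],[0,0,0],[0,0,0],[0,0,0]]' --slide '[[0,-20,0],[-20,-20,-20],[-20,-20,-35],[0,0,-35],[0,0,0]]' --grip '[10,10,10,10,10]'

```text
time: 25.05
tool_pos: [0.5961, 0.0202, 0.2308]
tcp_rot: [-1.572, -0.069, 0.064]
wrist_force: [0.3, 0.2, -4.1]
width: 0.268
```

Run:
```python
from h import *
np.set_printoptions(precision=4,suppress=True)
plan([.4255,-.2665,.25],(-.089,.996))
p=shot('wrist','w17');P=cloud(p);ring(P,z0=.1265);pitch(P,bot.read_state())
p=shot('side','s17');ring(cloud(p),z0=.1265);p=shot('scene','c17');ring(cloud(p),z0=.1265)
```

```text
pos [0.5961 0.0202 0.2308] slide mm [-194.3  -19.2 -271.3] t 25.05 F [ 0.3478  0.2425 -4.1446] w 0.2681807212277467
turn [ 0.002  -0.0043  0.0029] jaw [-0.0847  0.9964 -0.002 ] x [0.9964 0.0848 0.0029] q [-0.007  0.127  1.799 -0.002  1.213 -1.662]
ring n 703 top z 0.1306 slope [0.043 0.007] seat above core 1.6 centre (array([0.6727, 0.1001]), 703, np.float64(0.004202547640730183))
handle top y=-0.0015*x+-15.72 lateral z slope -0.0003 off -0.06 7875
ring n 224 top z 0.129 slope [0.005 0.001] seat above core 0.0 centre (array([0.6715, 0.1002]), 224, np.float64(0.0006697924413708219))
ring n 174 top z 0.1284 slope [-0.004 -0.006] seat above core -0.6 centre (array([0.6735, 0.0975]), 174, np.float64(0.0007908643988863733))
```

View pics/w17.png

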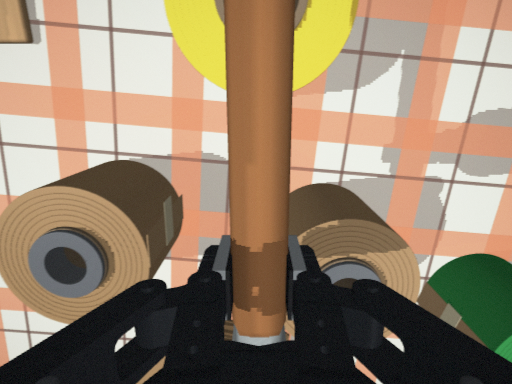

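View pics/c17.png

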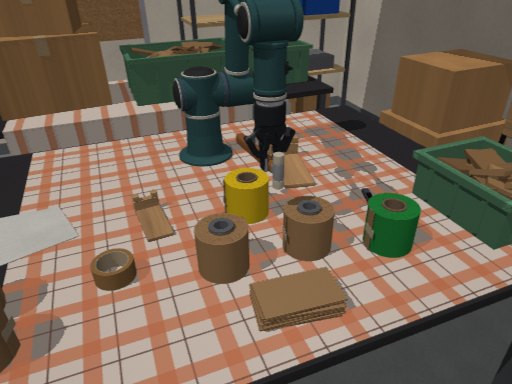

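Side and scene both put the flange on the core end (0.0 and −0.6 mm, slopes under 0.006). The wrist fit is partly occluded, so I'll get a clear wrist view.

jog_arm --turn '[[0,0,0],[0,0,0],[0,0,0],[0,0,0],[0,0,0]]' --slide '[[30,-10,-20],[30,-10,-20],[0,0,0],[0,0,0],[0,0,0]]' --grip '[10,10,10,10,10]'

```text
time: 25.7
tool_pos: [0.6579, -0.0087, 0.2481]
tcp_rot: [-1.568, -0.069, 0.073]
wrist_force: [0.0, 0.5, -3.5]
width: 0.265
```

Run:
```python
from h import *
np.set_printoptions(precision=4,suppress=True)
plan([.4255,-.2665,.25],(-.089,.996))
p=shot('wrist','w18');P=cloud(p);ring(P,z0=.1265);pitch(P,bot.read_state())
print('finished:');ring(P,c=(.664,-.1305),z0=.1265)
```

```text
pos [ 0.6579 -0.0087  0.2481] slide mm [-254.6   -1.6 -235.9] t 25.7 F [ 0.0165  0.5106 -3.5433] w 0.2645945149258558
turn [-0.0016  0.0008 -0.0024] jaw [-0.0898  0.996   0.0016] x [ 0.996   0.0898 -0.0024] q [-0.052  0.234  1.641  0.001  1.269 -1.713]
ring n 2689 top z 0.1298 slope [0.003 0.   ] seat above core 0.8 centre (array([0.6728, 0.0999]), 2689, np.float64(0.00022494701267284782))
handle top y=0.0001*x+-14.84 lateral z slope -0.0001 off -0.00 7897
finished:
ring n 2940 top z 0.1296 slope [0.001 0.001] seat above core 0.6 centre (array([ 0.6649, -0.1322]), 2940, np.float64(0.00027217533383359465))
```

View pics/w18.png

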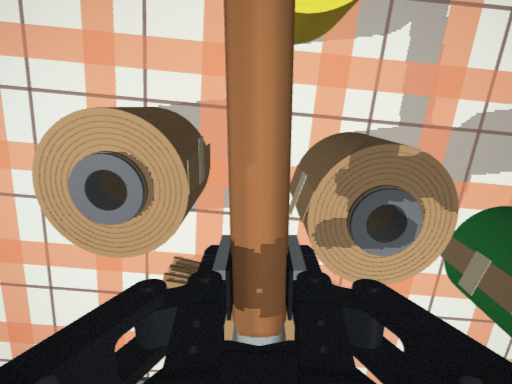

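The plug matches the finished roll's plug (rim 129.8 vs 129.6 mm, level, centred). Returning the hammer.

jog_arm --turn '[[0,0,0],[0,0,0],[0,0,0],[0,0,0],[0,0,0]]' --slide '[[-31,0,-29],[-31,0,-29],[-31,0,-29],[-31,0,-29],[-31,0,-29]]' --grip '[10,10,10,10,10]'

```text
time: 26.25
tool_pos: [0.5154, -0.1679, 0.2489]
tcp_rot: [-1.569, -0.071, 0.071]
wrist_force: [0.4, -1.1, -3.4]
width: 0.265
```

jog_arm --turn '[[0,0,0],[0,0,0],[0,0,0],[0,0,0],[0,0,0]]' --slide '[[-33,0,-30],[-33,0,-30],[-33,0,-31],[0,0,0],[0,0,0]]' --grip '[10,10,10,10,10]'

```text
time: 26.75
tool_pos: [0.4258, -0.2672, 0.2491]
tcp_rot: [-1.568, -0.068, 0.068]
wrist_force: [0.1, -0.4, -3.6]
width: 0.262
```

Run:
```python
from h import *
np.set_printoptions(precision=4,suppress=True)
plan([.4255,-.2665,.0576],(-.089,.996))
```

```text
pos [ 0.4258 -0.2672  0.2491] slide mm [ -0.3 191.5   0.5] t 26.75 F [ 0.0578 -0.4144 -3.6463] w 0.2617536727843933
turn [-0.0013 -0.0023  0.0005] jaw [-0.0867  0.9962  0.0013] x [0.9962 0.0867 0.0005] q [-0.611 -0.066  1.963  0.001  1.245 -2.269]
```

jog_arm --turn '[[0,-0.0023,0],[0,0,0],[0,0,0],[0,0,0],[0,0,0]]' --slide '[[-0.3,40,0.5],[0,40,0],[0,40,0],[0,30,0],[0,15,0]]' --grip '[10,10,10,10,10]'

```text
time: 27.25
tool_pos: [0.4252, -0.2635, 0.0806]
tcp_rot: [-1.565, -0.07, 0.077]
wrist_force: [-0.4, -0.6, -3.0]
width: 0.262
```

jog_arm --turn '[[0,0,0],[0,0,0],[0,0,0],[0,0,0]]' --slide '[[0,6,0],[0,6,0],[0,0,0],[0,0,0]]' --grip '[10,10,10,10]'

```text
time: 27.65
tool_pos: [0.4275, -0.267, 0.0733]
tcp_rot: [-1.57, -0.073, 0.071]
wrist_force: [0.6, 0.2, -3.0]
width: 0.262
```

Run:
```python
from h import *
np.set_printoptions(precision=4,suppress=True)
plan([.4255,-.2665,.0576],(-.089,.996))
```

```text
pos [ 0.4275 -0.267   0.0733] slide mm [-2.  15.7  0.7] t 27.65 F [ 0.5635  0.2366 -3.0191] w 0.26151538599625734
turn [0.0005 0.0027 0.0017] jaw [-0.0917  0.9958 -0.0005] x [0.9958 0.0917 0.0017] q [-0.608  0.123  2.126  0.001  0.892 -2.271]
```

jog_arm --turn '[[0,0.0027,0],[0,0,0],[0,0,0],[0,0,0],[0,0,0]]' --slide '[[-2,6,0.7],[0,5,0],[0,3,0],[0,0,0],[0,0,0]]' --grip '[10,10,10,10,10]'

```text
time: 28.15
tool_pos: [0.4243, -0.2662, 0.0581]
tcp_rot: [-1.569, -0.069, 0.069]
wrist_force: [0.3, 0.1, -3.5]
width: 0.267
```

jog_arm --turn '[[0,0,0],[0,0,0],[0,0,0]]' --slide '[[0,1,0],[0,0.5,0],[0,0,0]]' --grip '[10,10,10]'

```text
time: 28.45
tool_pos: [0.4245, -0.2664, 0.0576]
tcp_rot: [-1.569, -0.069, 0.07]
wrist_force: [-3.0, 0.9, 4.3]
width: 0.266
```

The head stands on the plank. Releasing.

jog_arm --turn '[[0,0,0],[0,0,0],[0,0,0],[0,0,0],[0,0,0]]' --slide '[[0,0,0],[0,0,0],[0,0,0],[0,0,0],[0,0,0]]' --grip '[40,70,100,100,100]' --newtons 30

```text
time: 28.95
tool_pos: [0.4245, -0.2663, 0.0567]
tcp_rot: [-1.569, -0.07, 0.069]
wrist_force: [-0.9, 0.1, -0.3]
width: 0.998
```

jog_arm --turn '[[0,0,0],[0,0,0],[0,0,0],[0,0,0],[0,0,0]]' --slide '[[0,-15,0],[0,-35,0],[0,-45,0],[0,-45,0],[0,-45,0]]' --grip '[100,100,100,100,100]'

```text
time: 29.45
tool_pos: [0.4241, -0.2661, 0.2433]
tcp_rot: [-1.569, -0.07, 0.07]
wrist_force: [0.6, -0.2, -0.1]
width: 0.999
```

jog_arm --turn '[[0,0,0],[0,0,0],[0,0,0],[0,0,0],[0,0,0]]' --slide '[[-30,0,0],[-30,0,0],[0,0,0],[0,0,0],[0,0,0]]' --grip '[100,100,100,100,100]'

```text
time: 29.95
tool_pos: [0.3652, -0.2717, 0.2416]
tcp_rot: [-1.569, -0.07, 0.069]
wrist_force: [-0.0, -0.5, 0.3]
width: 1.002
```

Run:
```python
from h import *
np.set_printoptions(precision=4,suppress=True)
plan([.4255,-.2665,.25],(-.089,.996))
p=shot('wrist','w20');P=cloud(p).reshape(-1,3)
def box(z0,z1,c,r): return P[(np.hypot(P[:,0]-c[0],P[:,1]-c[1])<r)&(P[:,2]>z0)&(P[:,2]<z1)]
Q=box(.095,.112,(.469,-.262),.03);h=disk(Q,.014);print('head',h,np.median(Q[:,2]))
Q=box(.069,.085,(.35,-.27),.14);Q=Q[Q[:,0]<.445]
print(cv2.fitLine(Q[:,:2].astype(np.float32),cv2.DIST_HUBER,0,.001,.001).ravel())
for c in('side','scene'):
    p=shot(c,c+'20');Pc=cloud(p);ring(Pc,z0=.1265)
    for t in('tape_roll','knife'):
        for r in nets.search_frame(t,p)[:1]:print(t,r['conf'],w(p,r['xyz']))
```

```text
pos [ 0.3652 -0.2717  0.2416] slide mm [60.6 -8.4 -0.1] t 29.95 F [-0.0274 -0.4694  0.3132] w 1.0015432270364504
turn [-0.0009 -0.0005  0.0005] jaw [-0.0885  0.9961  0.0009] x [0.9961 0.0885 0.0005] q [-0.695 -0.158  2.059  0.001  1.24  -2.355]
head (array([ 0.468 , -0.2622]), 643, np.float64(0.0003861097257054398)) 0.10262103481526175
[ 0.9961  0.0881  0.3309 -0.2744]
ring n 228 top z 0.1291 slope [ 0.012 -0.   ] seat above core 0.1 centre (array([0.6716, 0.1007]), 228, np.float64(0.000753659663365763))
tape_roll 0.63 [ 0.595  -0.3777  0.0334]
knife 0.89 [0.5583 0.3906 0.0169]
ring n 169 top z 0.1284 slope [ 0.003 -0.   ] seat above core -0.6 centre (array([0.6733, 0.0978]), 169, np.float64(0.000687088162173541))
tape_roll 0.88 [ 0.6213 -0.3988  0.033 ]
```

View pics/w20.png

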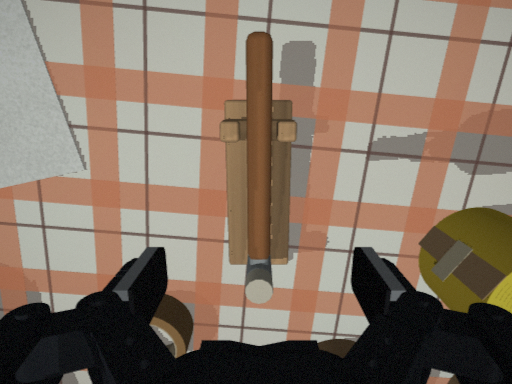

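View pics/side20.png

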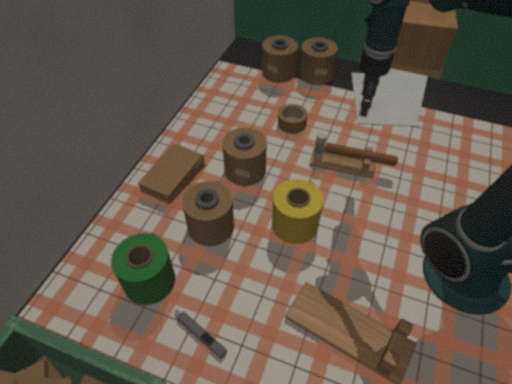

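The hammer lies on its rest within about 1 mm of its original place (wrist px (258,290)). The plug is home, and the tape roll and knife are unmoved. Handing in.

```bash
python3 -c "
from workcell import bot
print(bot.finish_job())"
```

```text
the job is handed in; nothing more can be done
None
```

I set the loose plug in the open core, drove it home with the hammer, laid the hammer back on its rest and handed the job in at about 30 s. No verdict was reported.

- **Driving:** I used slow presses rather than swung blows. They alternated between two opposite sides of the rim, about 11 N at most while it sank. At the end each side got a firmer press of about 22 N. The lean I measured on the way peaked at about 0.07 rad.
- **Plug at the end:** The last clear wrist view put the rim at 129.8 mm, level within about 0.003 rad. The finished roll's plug measured 129.6 mm in the same picture. Its centre was within about 0.5 mm of the core's.
- **Camera disagreement:** The three cameras differ by about 1.4 mm on how far the flange sits from the core's end: +0.8 mm (wrist), +0.1 mm (side) and −0.6 mm (scene). All three are within the 1.5 mm limit. One earlier wrist reading gave 1.6 mm and a slope of 0.043, but the plug was half hidden then; the clear view replaced it.
- **Hammer and the rest:** The hammer is about 1 mm and 0.002 rad from where it lay. The tape roll was found unmoved in both fixed views. The knife was found unmoved in the side view and not reported in the last scene view. The gripper ended open and clear of everything.

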